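# Peg and wedge the free leg of a laminated bow in its bending form

## Robot

A 6-joint arm with a two-finger parallel gripper is mounted at the origin on the work surface. World frame = base frame: x ahead of the robot, y to its left, z up, the work surface at z = 0. Lengths are in mm, angles in rad, forces in N, time in s.
With the tool pointing down it reaches from about 400 to 825 mm from the base axis. Payload 7 kg.
Tool frame: the origin (TCP) lies on the centre line of the jaws, within the pads' length; the fingertips stand 22 mm ahead of it and the grasp point (between the pads) lies 3 mm ahead of it; x points along the fingers, y is the direction in which the jaws open and shut, and the axes are right-handed (so a half turn about x gives the same grasp; the last joint's range is limited). The gripper opens to 88 mm and grips with 3 to 60 N. Pads are 19 mm wide; open, the fingers measure 130 mm over their backs; the gripper's body (78 mm by 193 mm) begins 47 mm behind the grasp point.
Start: joints at [-0.973, 0.359, 0.012, 0, -1.224, -0.288], TCP at [205.759, -642.852, 248.561] pointing down, gripper open.
Joint ranges: [-3.07, 3.07], [-1.43, 2.12], [-1.02, 1.25], [-3.03, 1.67], [-3.05, -0], [-3.03, 3.03]. Speed limits (rad/s): [2.39, 2.39, 3.01, 3.14, 3.14, 3.14].

## Interface

Orientations are given as a unit quaternion [x, y, z, w].
In Python, from rig import arm gives the robot as it stands.
- The arm moves only by the shell command python3 -m jog 'ROWS'. ROWS is JSON, a list of rows, each an object with "hand": the opening, from 0 (shut) to 1 (fully open); "travel": the shift along the world's x, y, z as a fraction of full scale, a list of three; "turn": the turn about the world's z as a fraction of full scale. In form: [{"hand": hand, "travel": [dx, dy, dz], "turn": turn}, ...]. A call has exactly 10 rows; each row shifts and turns the pose as measured when the row begins; what a row does not reach is not made up. Full scale, the value 1, is 0.8 m for a shift and 180 degrees for a turn. A row lasts 1/10 s, in which the tool goes at most 50 mm and 8.59 degrees, less where a joint would pass 70% of its speed; a pose out of reach is approached as far as the arm can. A call with a number of a shift or a turn outside -1 to 1 is refused whole. A call with a gripper value outside its range is refused whole. The fingers move at their own pace and stop on an object; the grip force is fixed at half the most. Time passes only in rows, so rows that do not move let the fingers close, or fill a call up. It gives the time, the measured TCP pose, the force and the opening at its end, in the units of the state.
- arm.sense(): the state, without advancing time (a new reading comes with each control period).
- arm.get_image(name): name is "scene" or "top" or "wrist"; returns a dict with "img" (420x560x3 uint8, red, green, blue), "depth" (420x560 float32, mm along the optical axis (not along the pixel's ray), 0 where there is no reading), "fx", "fy", "cx", "cy" (pixels), "extrinsics" (4x4, takes a point from camera to world coordinates). Camera axes: x right, y up, looking along -z (the intrinsics and any distortion apply to the point x, -y, -z); pixel columns grow to the right and rows downward; lengths in mm; the calibration is good to about 2 mm. A picture is of the moment at which its call begins.
- arm.close_job(): hands the job in, once; it reports no verdict.
The state is a dict: "time_s": time; "joint_positions": joint angles; "qvel": joint speeds; "effort": joint torques, N m; "tool_pos": TCP position; "eef_rot": TCP orientation; "ft_force": force on the tool from outside, world axes, zero at the start; "torque": the same for the moment, N m; "gripper_width": finger opening in mm.
Only numpy, scipy, OpenCV 4.12 (cv2) and the standard library are available. Lean on these libraries where they do the work, as an engineer would, in place of code of your own. Each camera call takes 0.05 s, during which the arm holds its last target.

## Task

The free leg of the arched bow, the one by the oak pad, has sprung away from its bending form. Press the loose peg from the holder all the way down into the empty hole in the pad (the hole was bored by hand, so feel for it around the pencilled centre), then push down between peg and leg whichever of the three wedges fills the gap, thin end first, until it is tight, its tip at least a third of the way down the leg's depth, and the leg lies against the form. Leave them so and do not disturb the screw tub, the block plane or the drill.

Things in the scene. Friction and masses are not known exactly. Their poses are not given: they have to be found in the camera images.
- form: Ply board 340 x 390 x 40 mm on a fixed stand, sloping 25 deg, face up and to the robot's right. Origin: centre of its face, 130 mm above the bench; x up the slope, y left as seen from its foot, z square out. On it a core 36 mm high (half disc R 90 at x=40, sides to x=-115); round it a bow 18 thick, 2 to 40 mm above the board, its right leg free. Pegs and wedges hold the rest (to 105 mm).
- peg_mark (a point): Pencilled centre for the peg's hole, on the oak pad (72 x 62 mm, 1.5 mm proud of the board) at form x=-95, y=-129.5 mm; axes as the form's. The real hole lies within 1.2 mm in x and 2.2 mm in y of it (differs each start, fixed): 19 mm wide, 32 deep, flat bottom, sharp rim, square to the board. Pencil lines point at the mark along its y and x.
- peg: Loose plain beech peg, 18 mm in diameter, 77 mm long, square ends, about 30 g. Origin: centre of its foot, z along it to the top. It stands upright, 43 mm out, in a blind hole of the holder. Home in the pad's hole it stands 45 mm out; when the wedge bears on it, the play in the hole lets its top lean about 4 to 5 mm away from the leg.
- bow_leg (a joint): Hinge of the free right leg at form x=40, y=-99, axis square to the board; leg runs down to x=-130. 0 = leg lies on the core (outer face at y=-108), a hard stop; positive = sprung outwards towards the peg. Rests near 0.022 (3 mm open at the peg, 135 mm from the hinge); a spring pushes out with about 3.6 N there when it is shut.
- leg_face (a point): Point on the free leg's outer face at its top edge (40 mm above the board), opposite peg_mark; moves with the leg. x up the leg, y into the leg, z square out of the board. With the leg shut and the hole right at its mark the peg stands 12.5 mm from this face.
- wedge_thin: Loose beech wedge 95 long, 30 wide, taper 1 in 6 on one face; 8.8 mm thick at the thin end (its last 8 mm nosed down by 2 mm on the flat and 3 mm on the sloping face), 24.6 at the thick end, 30 g. Origin: middle of the thin end on the flat face; z to the thick end, x across the width, flat face y=0, sloping face y=-(8.8+z/6) mm. Stands thin end down in a holder slot, 8 mm above the bench.
- wedge_mid: As wedge_thin but 11.3 mm at the thin end, 27.1 mm at the thick end; thin end 23 mm above the bench. The three wedges may stand in any order.
- wedge_thick: As wedge_thin but 13.8 mm at the thin end, 29.6 mm at the thick end; thin end 38 mm above the bench.
- holder: Fixed wooden holder block, 56 mm in x, y from -85 to +78 mm, 60 mm high, origin on the bench; peg hole at y=+55, wedge slots (wedges' origins) at y=+17, -17, -51 mm; the wedges' width lies along its x, their flat face looks to +y.
- screw_tub: Bystander: clear plastic tub of screws 120 x 90 x 50 mm, origin under its centre.
- block_plane: Bystander: metal block plane 165 x 50 x 60 mm, origin under its centre.
- drill: Bystander: yellow and black cordless drill standing on its battery, 125 x 78 mm foot, 210 mm high, origin under its foot.
There are look-alikes about, which are no part of the job. What is shaped like the wedge_mid but black, pink or yellow is not meant.

How it is judged (in metres and radians):
On the way:
1. the peg is fully home in the pad's hole, before it is wedged (z of peg in the frame of peg_mark below -0.029 m and x of peg in the frame of peg_mark between -0.006 and 0.006 m and y of peg in the frame of peg_mark between -0.006 and 0.006 m and angle between the z axis of peg and the z axis of peg_mark, either way round below 0.12 rad), for 0.2 s.
At the end, for the whole second after the job is handed in: Peg home (foot 29 mm or more below the pad surface, square within 7 deg); free leg shut (joint under 0.009 rad); one wedge, thin end down, between peg and leg, within 20 mm of the peg along the leg, square within 11 deg, thin end at most 26 mm above the pad, pressing on the peg over 0.4 N, at rest (all of step 1 and value of joint bow_leg below 0.009 rad and ((contact force between wedge_thin and peg above 0.4 N and z of wedge_thin in the frame of peg_mark below 0.026 m and x of wedge_thin in the frame of peg_mark between -0.02 and 0.02 m and angle between the z axis of wedge_thin and the z axis of peg_mark, either way round below 0.2 rad and linear speed of wedge_thin below 0.01 m/s) or (contact force between wedge_mid and peg above 0.4 N and z of wedge_mid in the frame of peg_mark below 0.026 m and x of wedge_mid in the frame of peg_mark between -0.02 and 0.02 m and angle between the z axis of wedge_mid and the z axis of peg_mark, either way round below 0.2 rad and linear speed of wedge_mid below 0.01 m/s) or (contact force between wedge_thick and peg above 0.4 N and z of wedge_thick in the frame of peg_mark below 0.026 m and x of wedge_thick in the frame of peg_mark between -0.02 and 0.02 m and angle between the z axis of wedge_thick and the z axis of peg_mark, either way round below 0.2 rad and linear speed of wedge_thick below 0.01 m/s))); the robot touches nothing.
It fails at once if the screw tub is moved by more than 30 mm (distance of screw_tub from where it was at the start of the episode above 0.03 m).
It fails at once if the block plane is moved by more than 30 mm (distance of block_plane from where it was at the start of the episode above 0.03 m).
It fails at once if the drill is moved by more than 30 mm (distance of drill from where it was at the start of the episode above 0.03 m).
It also fails if it takes over 72 s, if anything falls off the work surface, if the arm or the gripper's body presses on something with over 40 N, if the wrist force passes 120 N, or if a joint passes its speed limit or range.

## Working session

There is one attempt and no reset: what is moved stays moved. The work goes in short steps, Python scripts to look and compute and a shell command to move; the robot and the scene stay as the last step left them, time stands still between calls to the robot, and variables do not carry over. Pictures are saved under pics/ and viewed, and the job is handed in when it is done.

```bash
ls -la; mkdir -p pics; cat > h.py <<'E'
import numpy as np, cv2
from rig import arm
def snap(n,f):
    d=arm.get_image(n); cv2.imwrite(f'pics/{f}.png',d['img'][:,:,::-1]); np.savez(f'pics/{f}.npz',**d); return d
E
python3 - <<'E'
from h import *
s=arm.sense()
for k,v in s.items(): print(k,np.round(v,4))
for n in ['scene','top','wrist']:
    d=snap(n,n+'0'); print(n,d['fx'],d['cx'],d['cy'],np.round(d['extrinsics'],3).tolist(),[k for k in d])
E
python3 -m jog --help | head -30
```

```text
total 12
drwxr-xr-x  3 agent agent 4096 Dec  7 06:49 .
drwxr-xr-x 23 root  root  4096 Dec  7 06:49 ..
drwxr-xr-x  2 agent agent 4096 Dec  7 06:49 pics
time_s 0.0
joint_positions [-9.7290e-01  3.5940e-01  1.1100e-02 -3.0000e-04 -1.2241e+00 -2.8810e-01]
qvel [ 0.0019  0.0008  0.0008 -0.0007  0.0016 -0.    ]
effort [-1.00000e-04 -5.82715e+01  2.93065e+01  6.99730e+00  7.00000e-03
 -2.00000e-04]
tool_pos [ 205.6206 -642.4357  247.6208]
eef_rot [-0.1085  0.6988  0.1096  0.6985]
ft_force [-0.0512  0.0297 -0.155 ]
torque [ 0.0066  0.0182 -0.02  ]
gripper_width 87.734
scene 439.5214593564406 278.0018456265945 206.20617272254518 [[0.83, -0.305, 0.468, 1105.166], [0.558, 0.426, -0.712, -864.044], [0.018, 0.852, 0.524, 778.183], [0.0, 0.0, 0.0, 1.0]] ['img', 'depth', 'fx', 'fy', 'cx', 'cy', 'extrinsics']
top 380.0169311455414 283.2333828562649 204.9794436466466 [[-0.0, 0.995, -0.098, 420.296], [-1.0, 0.001, 0.014, 26.507], [0.014, 0.098, 0.995, 1157.446], [0.0, 0.0, 0.0, 1.0]] ['img', 'depth', 'fx', 'fy', 'cx', 'cy', 'extrinsics']
wrist 374.02533780671195 281.6161406923649 206.2320118003956 [[-0.304, -0.913, -0.273, 131.077], [0.953, -0.291, -0.089, -664.744], [0.002, -0.287, 0.958, 384.352], [0.0, 0.0, 0.0, 1.0]] ['img', 'depth', 'fx', 'fy', 'cx', 'cy', 'extrinsics']invalid input: not JSON, or not a number
```

View pics/scene0.png

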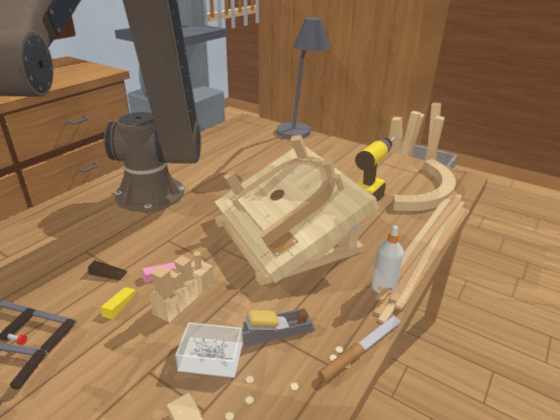

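View pics/top0.png

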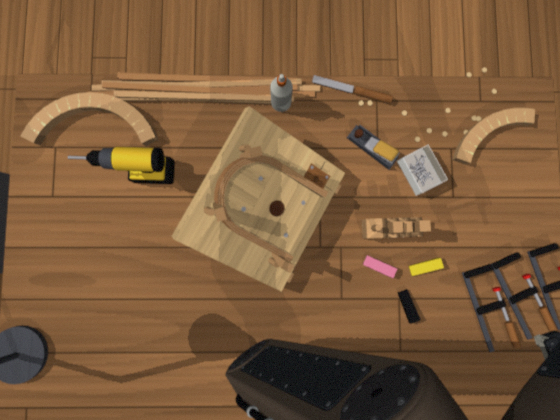

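View pics/wrist0.png

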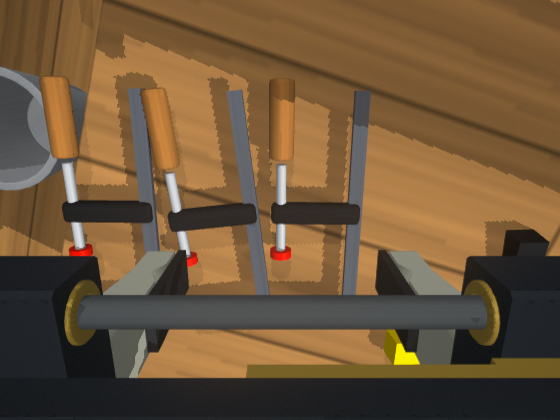

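```bash
cat >> h.py <<'E'
def load(f): return dict(np.load(f'pics/{f}.npz'))
def px2w(d,u,v,z=None,r=1):
    x=(u-d['cx'])/d['fx']; y=(v-d['cy'])/d['fy']
    E=d['extrinsics']
    ray=np.array([x,-y,-1.])
    if z is None:
        p=d['depth'][int(round(v))-r:int(round(v))+r+1,int(round(u))-r:int(round(u))+r+1]; p=p[p>0]
        t=np.median(p) if len(p) else 0
        return E[:3,:3]@(ray*t)+E[:3,3]
    w=E[:3,:3]@ray; t=(z-E[2,3])/w[2]; return E[:3,3]+w*t
def w2px(d,P):
    E=d['extrinsics']; c=(np.atleast_2d(P)-E[:3,3])@E[:3,:3]
    return np.c_[d['cx']+d['fx']*c[:,0]/-c[:,2], d['cy']-d['fy']*c[:,1]/-c[:,2]]
def crop(f,x0,y0,x1,y1,s,o):
    im=cv2.imread(f'pics/{f}.png')[y0:y1,x0:x1]; im=cv2.resize(im,None,fx=s,fy=s,interpolation=cv2.INTER_CUBIC); cv2.imwrite(f'pics/{o}.png',im)
E
python3 - <<'E'
from h import *
crop('top0',165,95,455,300,2.7,'c_top')
crop('scene0',130,130,400,380,2.4,'c_scene')
d=load('top0')
for n,(u,v) in dict(bA=(248,110),bB=(176,238),bC=(290,287),bD=(342,182),pad=(317,178),holdL=(372,228),holdR=(428,226)).items(): print(n,np.round(px2w(d,u,v)))
E
```

```text
bA [761. 104. 201.]
bB [431. 281. 199.]
bC [287. -10.   2.]
bD [ 605. -171.    1.]
pad [604. -86.  80.]
holdL [ 461. -244.   69.]
holdR [ 464. -380.  133.]
```

View pics/c_top.png

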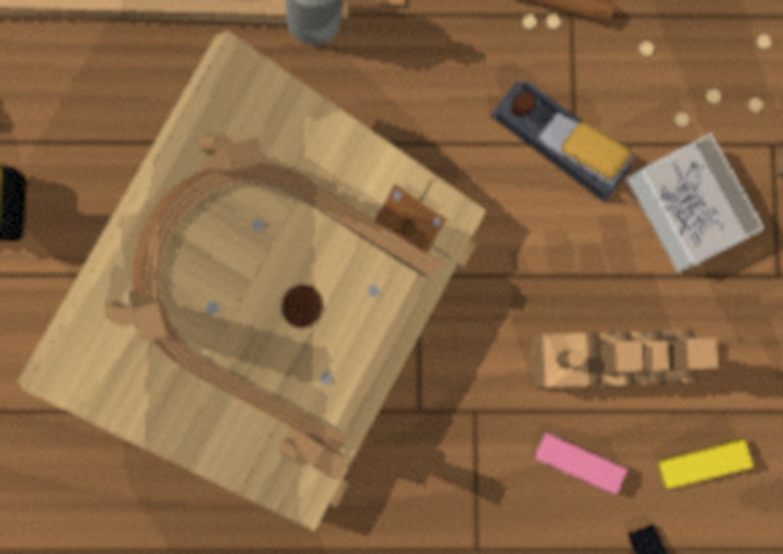

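View pics/c_scene.png

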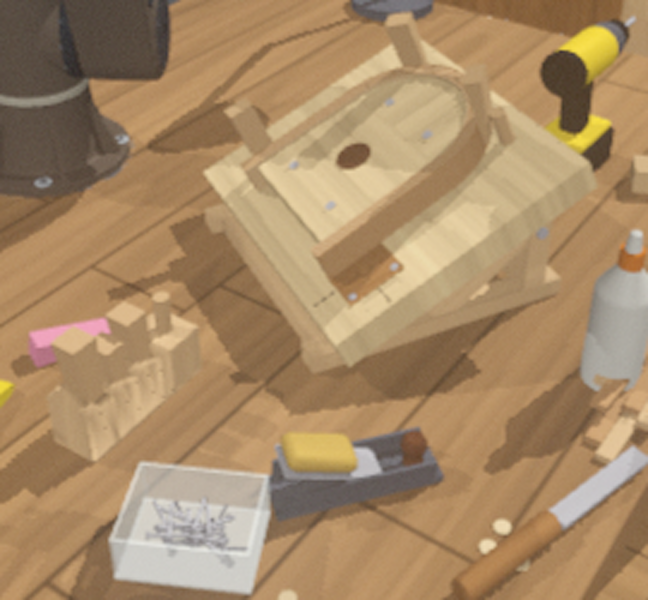

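```bash
python3 -m jog '[{"hand":1,"travel":[0.0375,0.05,0],"turn":-0.012},{"hand":1,"travel":[0.0375,0.05,0],"turn":-0.012},{"hand":1,"travel":[0.0375,0.05,0],"turn":-0.012},{"hand":1,"travel":[0.0375,0.05,0],"turn":-0.012},{"hand":1,"travel":[0.0375,0.05,0],"turn":-0.012},{"hand":1,"travel":[0.0375,0.05,0],"turn":-0.012},{"hand":1,"travel":[0.0375,0.05,0],"turn":-0.012},{"hand":1,"travel":[0.0375,0.05,0],"turn":-0.012},{"hand":1,"travel":[0,0,0],"turn":0},{"hand":1,"travel":[0,0,0],"turn":0}]'
python3 - <<'E'
from h import *
from scipy.spatial.transform import Rotation as R
s=arm.sense(); M=R.from_quat(s['eef_rot']).as_matrix(); print(s['tool_pos'],np.round(M,3),s['joint_positions'])
d=snap('wrist','w1')
# fit board plane from top0
t=load('top0')
P=[]
for v in range(120,280,2):
  for u in range(180,340,2):
    P.append(px2w(t,u,v,r=0))
P=np.array(P); 
best=None
rng=np.random.default_rng(0)
for i in range(500):
    a=P[rng.choice(len(P),3,False)]; n=np.cross(a[1]-a[0],a[2]-a[0]); 
    if np.linalg.norm(n)<1: continue
    n/=np.linalg.norm(n); n*=np.sign(n[2])
    if n[2]>0.97: continue
    k=abs((P-a[0])@n)<4
    if best is None or k.sum()>best.sum(): best=k
Q=P[best]; c=Q.mean(0); n=np.linalg.svd(Q-c)[2][2]; n*=np.sign(n[2]); print(best.sum(),c,n,np.degrees(np.arccos(n[2])),np.degrees(np.arctan2(-n[1],-n[0])))
E
```

```text
time_s: 1.15
tool_pos: [445.0, -316.1, 243.9]
eef_rot: [0.005, 0.708, -0.0, 0.706]
ft_force: [-0.2, -0.6, 0.9]
gripper_width: 87.6
[ 444.95312905 -316.07859995  243.90490541] [[-0.002  0.007  1.   ]
 [ 0.006  1.    -0.007]
 [-1.     0.006 -0.003]] [-0.26216892  0.15312496 -0.27491068 -0.00566971 -1.14674175 -1.31346459]
2067 [528.1171977   77.40521034 138.53648111] [-0.2032217  -0.37028461  0.90641616] 24.98530375539374 61.24088948454207
```

View pics/w1.png

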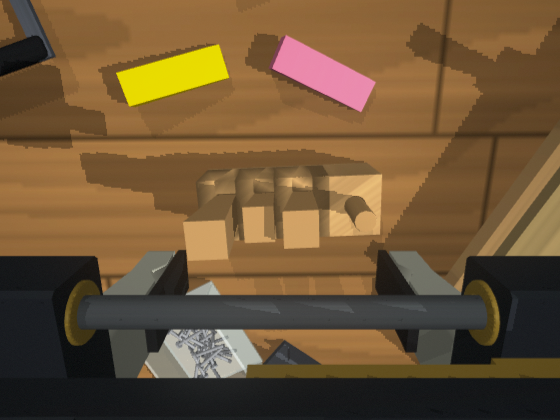

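```bash
python3 - <<'E'
from h import *
crop('w1',170,150,400,275,3.4,'c_w1')
d=load('w1')
for n,(u,v) in dict(wl=(206,242),wm=(257,228),wr=(300,233),peg=(366,221),blockTop=(345,228),peg_=(368,219)).items(): print(n,np.round(px2w(d,u,v),1))
E
```

```text
wl [ 467.8 -368.3  130.2]
wm [ 468.2 -333.4  100.3]
wr [ 467.3 -299.9  115. ]
peg [ 462.2 -247.6  103.2]
blockTop [ 483.4 -256.    60.7]
peg_ [ 460.5 -246.2  103.6]
```

View pics/c_w1.png

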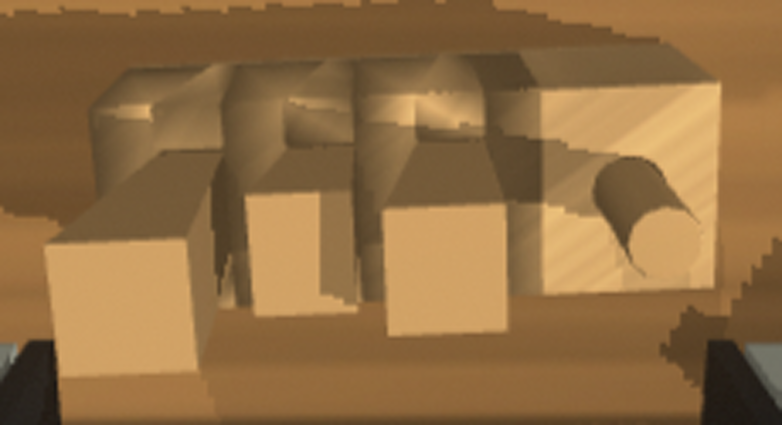

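```bash
python3 - <<'E'
from h import *
d=load('w1')
f=lambda x,y:(170+x/3.4,150+y/3.4)
for n,p,z in [('b1',(541,293),60),('b2',(716,289),60),('b3',(720,83),60),('b4',(541,90),60),('pegtop',(665,243),103),('pegbase',(628,215),60)]+[('TL',p,133) for p in[(47,244),(186,238),(199,371),(62,376)]]+[('mid',p,118) for p in[(385,208),(505,203),(508,330),(388,335)]]+[('thin',p,103) for p in[(247,196),(354,190),(358,311),(255,317)]]:
    u,v=f(*p); print(n,np.round(px2w(d,u,v,z),1))
print(d['extrinsics'].round(3))
E
```

```text
b1 [ 491.4 -270.2   60. ]
b2 [ 490.8 -222.9   60. ]
b3 [ 434.2 -225.7   60. ]
b4 [ 435.6 -271.7   60. ]
pegtop [ 462.7 -247.8  103. ]
pegbase [ 469.6 -247.7   60. ]
TL [ 451.3 -382.2  133. ]
TL [ 450.3 -353.6  133. ]
TL [ 480.  -352.3  133. ]
TL [ 480.9 -381.4  133. ]
mid [ 448.9 -312.6  118. ]
mid [ 448.  -286.6  118. ]
mid [ 477.7 -285.3  118. ]
mid [ 478.6 -312.1  118. ]
thin [ 450.4 -343.9  103. ]
thin [ 449.2 -319.5  103. ]
thin [ 478.8 -318.9  103. ]
thin [ 480.1 -343.1  103. ]
[[ 8.00000e-03 -9.58000e-01 -2.85000e-01  3.66951e+02]
 [ 1.00000e+00  9.00000e-03 -4.00000e-03 -3.14690e+02]
 [ 6.00000e-03 -2.85000e-01  9.58000e-01  3.80724e+02]
 [ 0.00000e+00  0.00000e+00  0.00000e+00  1.00000e+00]]
```

```bash
python3 -m jog '[{"hand":0.7,"travel":[0.002,0.009,-0.006],"turn":-0.047},{"hand":0.7,"travel":[0.002,0.009,-0.006],"turn":-0.047},{"hand":0.7,"travel":[0.002,0.009,-0.006],"turn":-0.047},{"hand":0.7,"travel":[0.002,0.009,-0.006],"turn":-0.047},{"hand":0.7,"travel":[0.002,0.009,-0.006],"turn":-0.047},{"hand":0.7,"travel":[0.002,0.009,-0.006],"turn":-0.047},{"hand":0.7,"travel":[0.002,0.009,-0.006],"turn":-0.047},{"hand":0.7,"travel":[0.002,0.009,-0.006],"turn":-0.047},{"hand":0.7,"travel":[0.002,0.009,-0.006],"turn":-0.047},{"hand":0.7,"travel":[0.002,0.009,-0.006],"turn":-0.047}]'
cat >> h.py <<'E'
from scipy.spatial.transform import Rotation as R
def st():
    s=arm.sense(); M=R.from_quat(s['eef_rot']).as_matrix()
    print('t',round(s['time_s'],2),'tcp',np.round(s['tool_pos'],2),'yaw',round(np.degrees(np.arctan2(M[1,1],M[0,1])),2),'xax',np.round(M[:,0],4),'F',np.round(s['ft_force'],2),'T',np.round(s['torque'],3),'w',round(s['gripper_width'],2),'j',np.round(s['joint_positions'],2))
E
python3 - <<'E'
from h import *
d=snap('wrist','w2'); st()
crop('w2',150,130,420,330,2.9,'c_w2')
E
```

```text
time_s: 2.2
tool_pos: [453.1, -254.6, 193.2]
eef_rot: [0.487, 0.514, -0.484, 0.514]
ft_force: [-0.3, 0.9, 0.1]
gripper_width: 61.2
t 2.25 tcp [ 452.83 -253.85  192.41] yaw 2.74 xax [ 0.0023  0.0045 -1.    ] F [-0.71  0.42 -1.24] T [0.035 0.201 0.002] w 61.25 j [-0.14  0.15 -0.41 -0.01 -1.01 -2.95]
```

View pics/c_w2.png

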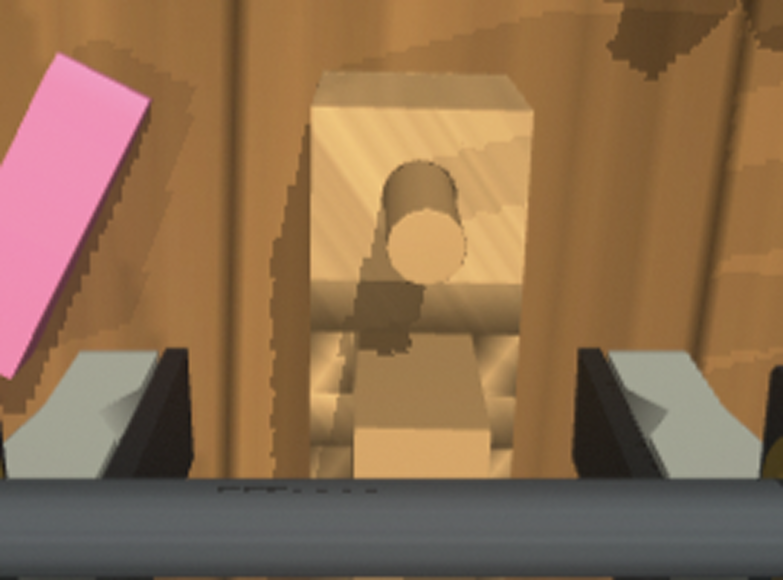

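```bash
python3 - <<'E'
from h import *
d=load('w2'); print(px2w(d,150+427/2.9,130+245/2.9,103),px2w(d,150+427/2.9,130+245/2.9), px2w(d,150+419/2.9,130+197/2.9,60))
for p in [(311,108),(532,110),(524,284),(309,281)]: print(px2w(d,150+p[0]/2.9,130+p[1]/2.9,60).round(1))
E
```

```text
[ 462.6309388  -247.74577676  103.        ] [ 462.56344956 -247.41931125  104.02937488] [ 462.48947675 -248.52448863   60.        ]
[ 433.8 -226.9   60. ]
[ 489.4 -224.2   60. ]
[ 491.8 -270.7   60. ]
[ 435.  -273.1   60. ]
```

```bash
python3 -m jog '[{"hand":0.6,"travel":[0.003,0.002,0],"turn":0.031},{"hand":0.6,"travel":[0.003,0.002,0],"turn":0.031},{"hand":0.6,"travel":[0.003,0.002,0],"turn":0.031},{"hand":0.6,"travel":[0.003,0.002,0],"turn":0.031},{"hand":0.6,"travel":[0,0,-0.025],"turn":0},{"hand":0.6,"travel":[0,0,-0.025],"turn":0},{"hand":0.6,"travel":[0,0,-0.025],"turn":0},{"hand":0.6,"travel":[0,0,-0.015],"turn":0},{"hand":0.6,"travel":[0,0,0],"turn":0},{"hand":0.6,"travel":[0,0,0],"turn":0}]'
python3 - <<'E'
from h import *
d=snap('wrist','w3'); st()
E
```

```text
time_s: 3.25
tool_pos: [457.8, -258.4, 119.4]
eef_rot: [0.371, 0.603, -0.369, 0.602]
ft_force: [-0.4, 0.0, 0.1]
gripper_width: 52.8
t 3.3 tcp [ 457.81 -258.35  119.45] yaw 26.87 xax [ 3.0e-04  3.5e-03 -1.0e+00] F [ 0.3  -0.84  0.78] T [-0.115  0.021  0.04 ] w 52.68 j [-0.14  0.24 -0.48 -0.   -0.85 -2.53]
```

View pics/w3.png

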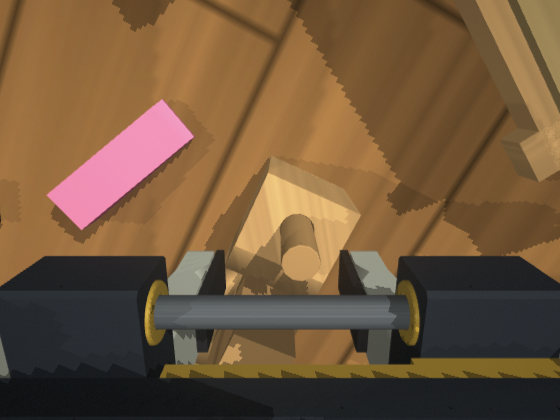

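```bash
python3 -m jog '[{"hand":0.6,"travel":[0.002,0.0045,0],"turn":0},{"hand":0.6,"travel":[0.002,0.0045,0],"turn":0},{"hand":0.6,"travel":[0.002,0.0045,0],"turn":0},{"hand":0.6,"travel":[0,0,-0.006],"turn":0},{"hand":0.6,"travel":[0,0,-0.006],"turn":0},{"hand":0.6,"travel":[0,0,-0.005],"turn":0},{"hand":0.6,"travel":[0,0,0],"turn":0},{"hand":0.6,"travel":[0,0,0],"turn":0},{"hand":0.6,"travel":[0,0,0],"turn":0},{"hand":0.6,"travel":[0,0,0],"turn":0}]'
python3 - <<'E'
from h import *
st()
E
```

```text
time_s: 4.3
tool_pos: [464.5, -246.6, 107.1]
eef_rot: [0.371, 0.602, -0.368, 0.604]
ft_force: [0.1, -0.5, -0.2]
gripper_width: 52.4
t 4.3 tcp [ 464.53 -246.64  107.14] yaw 26.99 xax [ 0.0043  0.0026 -1.    ] F [ 0.06 -0.49 -0.18] T [-0.097 -0.01   0.023] w 52.43 j [-0.12  0.25 -0.5  -0.   -0.81 -2.55]
```

```bash
python3 -m jog '[{"hand":0.4,"travel":[-0.0024,-0.0014,-0.003],"turn":0},{"hand":0.4,"travel":[0,0,0],"turn":0},{"hand":0.1,"travel":[0,0,0],"turn":0},{"hand":0,"travel":[0,0,0],"turn":0},{"hand":0,"travel":[0,0,0],"turn":0},{"hand":0,"travel":[0,0,0],"turn":0},{"hand":0,"travel":[0,0,0],"turn":0},{"hand":0,"travel":[0,0,0],"turn":0},{"hand":0,"travel":[0,0,0],"turn":0},{"hand":0,"travel":[0,0,0],"turn":0}]'
python3 - <<'E'
from h import *
st()
E
```

```text
time_s: 5.3
tool_pos: [462.5, -248.0, 104.8]
eef_rot: [0.371, 0.602, -0.368, 0.604]
ft_force: [0.3, 0.2, 0.2]
gripper_width: 17.1
t 5.3 tcp [ 462.5  -247.97  104.79] yaw 26.98 xax [ 0.0048  0.0026 -1.    ] F [0.26 0.24 0.19] T [-0.112  0.048 -0.028] w 17.05 j [-0.12  0.26 -0.5  -0.   -0.81 -2.55]
```

```bash
python3 -m jog '[{"hand":0,"travel":[0,0,0.009],"turn":0},{"hand":0,"travel":[0,0,0.009],"turn":0},{"hand":0,"travel":[0,0,0.009],"turn":0},{"hand":0,"travel":[0,0,0.009],"turn":0},{"hand":0,"travel":[0,0,0],"turn":0},{"hand":0,"travel":[0,0,0],"turn":0},{"hand":0,"travel":[0,0,0],"turn":0},{"hand":0,"travel":[0,0,0],"turn":0},{"hand":0,"travel":[0,0,0],"turn":0},{"hand":0,"travel":[0,0,0],"turn":0}]'
python3 - <<'E'
from h import *
d=snap('wrist','w4'); st()
crop('w4',180,130,380,330,3,'c_w4')
E
```

```text
time_s: 6.3
tool_pos: [462.4, -248.0, 136.6]
eef_rot: [0.371, 0.602, -0.368, 0.604]
ft_force: [0.1, 0.3, -0.5]
gripper_width: 16.9
t 6.35 tcp [ 462.4  -247.94  136.53] yaw 26.97 xax [ 0.0053  0.0026 -1.    ] F [-0.51  0.28 -0.75] T [-0.141 -0.002  0.006] w 17.55 j [-0.12  0.22 -0.47 -0.   -0.88 -2.55]
```

View pics/c_w4.png

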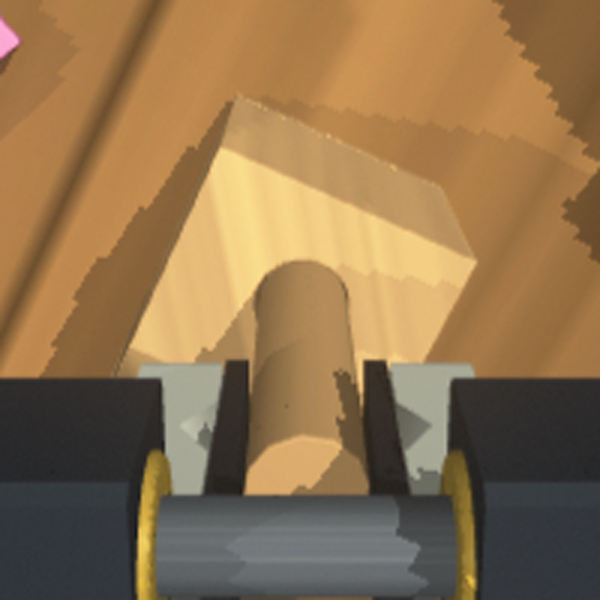

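```bash
python3 -m jog '[{"hand":0,"travel":[0,0,-0.0015],"turn":0},{"hand":0,"travel":[-0.0037,0.0072,-0.0005],"turn":0},{"hand":0,"travel":[-0.0037,0.0072,-0.001],"turn":0},{"hand":0,"travel":[-0.0037,0.0072,-0.0015],"turn":0},{"hand":0,"travel":[-0.0037,0.0072,-0.002],"turn":0},{"hand":0,"travel":[-0.0037,0.0072,-0.003],"turn":0},{"hand":0,"travel":[0,0,0],"turn":0},{"hand":0,"travel":[0,0,0],"turn":0},{"hand":0,"travel":[0,0,0],"turn":0},{"hand":0,"travel":[0,0,0],"turn":0}]'
python3 - <<'E'
from h import *
d=snap('wrist','w5'); st()
crop('w5',180,130,380,330,3,'c_w5')
d=snap('scene','s5')
crop('s5',100,160,300,360,3,'c_s5')
E
```

```text
time_s: 7.35
tool_pos: [447.7, -218.3, 129.9]
eef_rot: [0.37, 0.6, -0.368, 0.606]
ft_force: [0.5, -3.6, 2.2]
gripper_width: 17.2
t 7.4 tcp [ 447.67 -218.29  129.91] yaw 27.09 xax [ 0.0086 -0.0011 -1.    ] F [-1.1  -3.87  1.11] T [-1.788 -0.037 -0.077] w 17.06 j [-0.06  0.18 -0.54  0.   -0.84 -2.61]
```

View pics/c_w5.png

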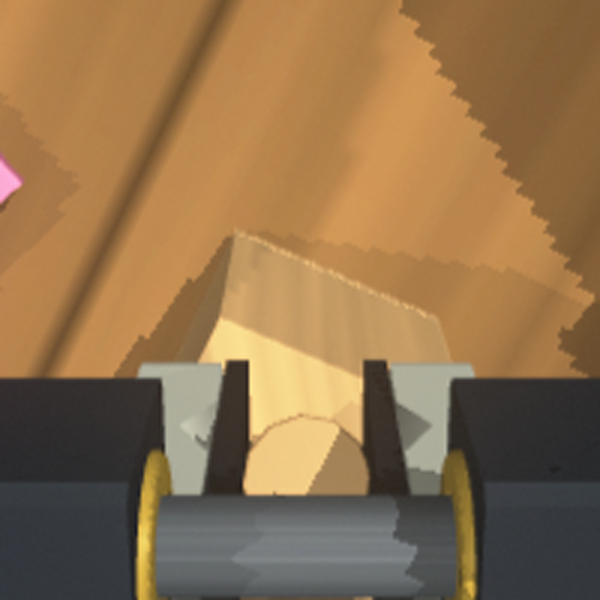

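View pics/c_s5.png

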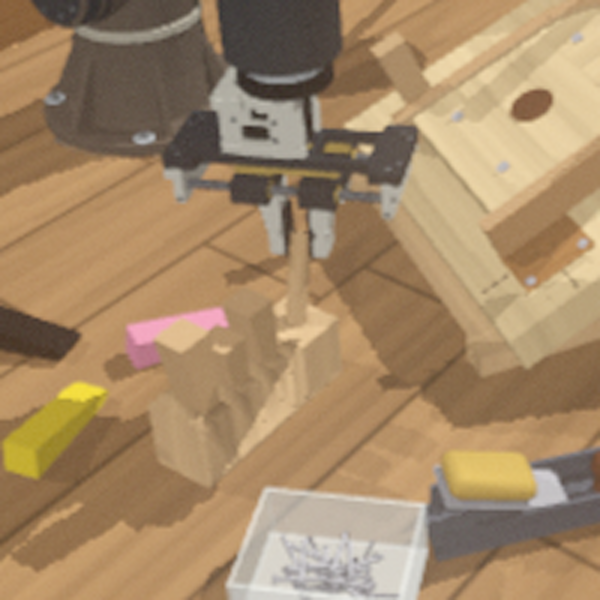

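```bash
python3 -m jog '[{"hand":0,"travel":[-0.0026,0.0052,0.0125],"turn":0},{"hand":0,"travel":[-0.0026,0.0052,0.0125],"turn":0},{"hand":0,"travel":[0,0,0.02],"turn":0},{"hand":0,"travel":[0,0,0.025],"turn":0},{"hand":0,"travel":[0,0,0.03],"turn":0.02},{"hand":0,"travel":[0.012,0.01,0.03],"turn":0.043},{"hand":0,"travel":[0.012,0.01,0.02],"turn":0.043},{"hand":0,"travel":[0.012,0.01,0.01],"turn":0.043},{"hand":0,"travel":[0.012,0.01,0],"turn":0.043},{"hand":0,"travel":[0.012,0.01,0],"turn":0.043}]'
python3 -m jog '[{"hand":0,"travel":[0.012,0.01,0],"turn":0.045},{"hand":0,"travel":[0.012,0.01,0],"turn":0.045},{"hand":0,"travel":[0.012,0.01,0],"turn":0.045},{"hand":0,"travel":[0.012,0.01,0],"turn":0.045},{"hand":0,"travel":[0.012,0.01,0],"turn":0.045},{"hand":0,"travel":[0.012,0.01,0],"turn":0.045},{"hand":0,"travel":[0.012,0.01,0],"turn":0.045},{"hand":0,"travel":[0.012,0.01,0],"turn":0.045},{"hand":0,"travel":[0.012,0.01,0],"turn":0.045},{"hand":0,"travel":[0,0,0],"turn":0.03}]'
python3 - <<'E'
from h import *
d=snap('wrist','w6'); st()
E
```

```text
time_s: 8.45
tool_pos: [486.2, -162.5, 264.2]
eef_rot: [0.121, 0.698, -0.116, 0.696]
ft_force: [-0.0, 0.3, -0.8]
gripper_width: 16.8
time_s: 9.45
tool_pos: [570.9, -79.0, 265.8]
eef_rot: [-0.362, 0.609, 0.372, 0.6]
ft_force: [-0.1, 0.2, -0.2]
gripper_width: 17.2
t 9.5 tcp [570.49 -79.21 265.82] yaw 152.77 xax [-0.0189  0.0064 -0.9998] F [ 0.17 -0.62 -0.55] T [-0.01   0.011 -0.004] w 17.15 j [ 0.2   0.2  -0.17 -0.01 -1.22 -0.67]
```

View pics/w6.png

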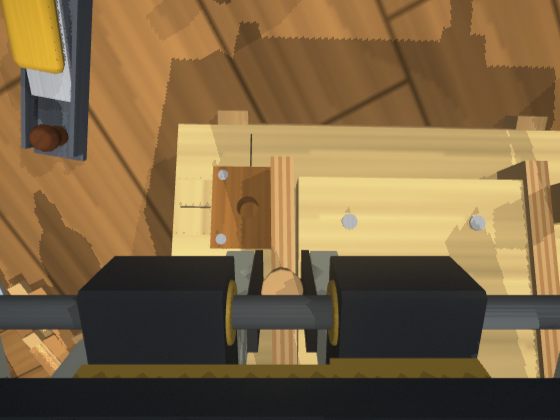

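```bash
python3 - <<'E'
from h import *
crop('w6',165,115,315,265,5.3,'c_w6')
d=load('w6')
def fit(u0,u1,v0,v1):
    P=np.array([px2w(d,u,v,r=0) for u in range(u0,u1,2) for v in range(v0,v1,2)])
    c=np.median(P,0)
    for k in range(5):
        A=np.c_[P[:,:2],np.ones(len(P))]; s=np.linalg.lstsq(A,P[:,2],rcond=None)[0]; r=P[:,2]-A@s; P=P[abs(r)<max(2,2.5*r.std())]
    n=np.array([-s[0],-s[1],1]);n/=np.linalg.norm(n); return n,P.mean(0),np.degrees(np.arccos(n[2])),np.degrees(np.arctan2(-n[1],-n[0]))
a=fit(300,500,132,172); b=fit(305,515,190,235); print(a);print(b); print((b[1]-a[1])@a[0])
p=fit(215,240,185,235); print(p,(p[1]-a[1])@a[0])
E
```

```text
(array([-0.20181511, -0.36925644,  0.90714957]), array([459.72418288, -52.62185755,  67.90184247]), np.float64(24.885631788067307), np.float64(61.34142789331243))
(array([-0.20352649, -0.37287241,  0.90528622]), array([484.32307378, -21.3102019 , 126.00211004]), np.float64(25.138140945464894), np.float64(61.37278112940172))
36.17917433166499
(array([-0.20276368, -0.36403069,  0.90904815]), array([617.43322563, -82.77634258,  92.43565112]), np.float64(24.625856949453045), np.float64(60.88236310755242)) 1.5625034858333393
```

View pics/c_w6.png

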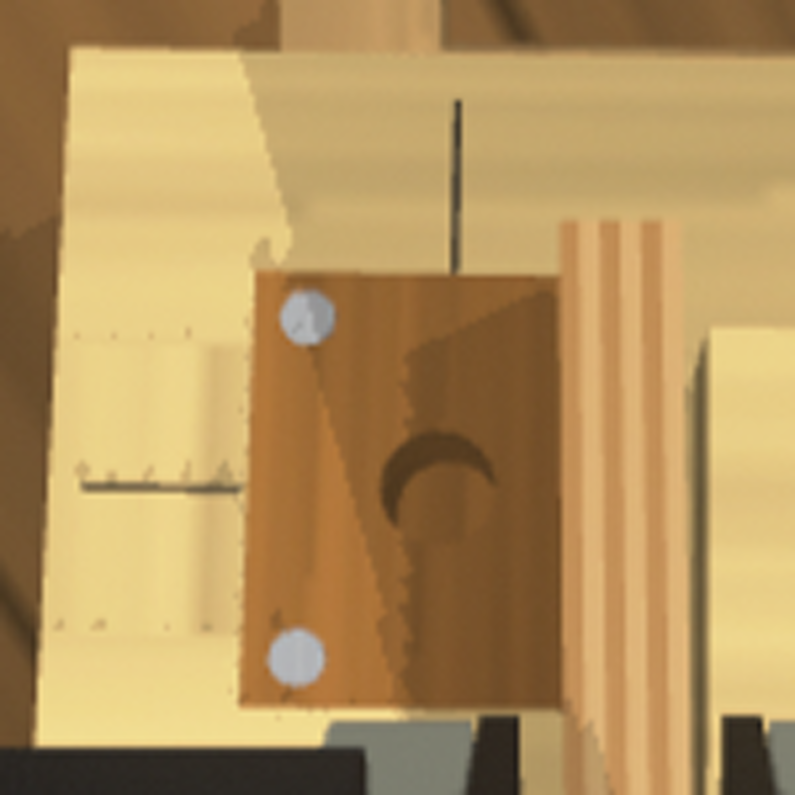

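```bash
cat >> h.py <<'E'
AZ=np.radians(61.3); TL=np.radians(25)
xh=np.array([np.cos(AZ),np.sin(AZ),0]); fx_=xh*np.cos(TL)+np.array([0,0,np.sin(TL)]); fy_=np.array([-np.sin(AZ),np.cos(AZ),0]); fz_=np.cross(fx_,fy_)
FR=np.c_[fx_,fy_,fz_]
def px2plane(d,u,v,p0,n):
    ray=d['extrinsics'][:3,:3]@np.array([(u-d['cx'])/d['fx'],-(v-d['cy'])/d['fy'],-1.]); o=d['extrinsics'][:3,3]
    return o+ray*((p0-o)@n)/(ray@n)
E
python3 - <<'E'
from h import *
d=load('w6')
c=lambda x,y:(165+x/5.3,115+y/5.3)
b0=np.array([459.72,-52.62,67.9]) # on board
print('plane z at form origin check')
P={}
def q(n,x,y,h):
    P[n]=px2plane(d,*c(x,y),b0+fz_*h,fz_); return P[n]
for n,x,y,h in [('corner',72,46,0),('edgeR',38,740,0),('edgeB',790,56,0),('vl1',457,100,0),('vl2',455,272,0),('hl1',82,486,0),('hl2',240,489,0),('padTL',256,271,1.5),('padBL',239,706,1.5),('padTR',560,275,1.5),('holeL',381,492,1.5),('holeR',497,488,1.5),('holeT',440,432,1.5),('holeB',440,546,1.5),('legL',562,490,40),('legLtop',560,220,40),('sc1',308,318,1.5),('sc2',296,657,1.5)]: q(n,x,y,h)
O=P['corner']
for n in P: print(n,P[n].round(1),(FR.T@(P[n]-O)).round(2))
# form origin from corner: corner=(-170,-195,0)
org=O-FR@np.array([-170,-195,0]); print('origin',org)
E
```

```text
plane z at form origin check
corner [ 624.3 -165.1   58.8] [0. 0. 0.]
edgeR [674.5 -72.4 107.9] [116.31   0.46   0.  ]
edgeB [ 517.3 -107.2   58.5] [ -0.69 121.62  -0.  ]
vl1 [ 570.7 -127.3   62.2] [ 8.22 65.13  0.  ]
vl2 [ 583.4 -103.3   74.9] [38.11 65.46 -0.  ]
hl1 [ 652.2 -102.8   90.5] [75.07  5.42 -0.  ]
hl2 [629.7 -90.3  90.5] [75.21 31.14  0.  ]
padTL [ 612.3 -119.    76.6] [38.89 32.63  1.5 ]
padBL [643.5 -62.1 106.8] [110.58  32.57   1.5 ]
padTR [568.  -95.   76.5] [38.71 82.99  1.5 ]
holeL [609.2 -79.4  92.1] [75.59 54.31  1.5 ]
holeR [592.2 -71.1  91.7] [74.67 73.21  1.5 ]
holeT [596.6 -83.   87.8] [65.51 63.69  1.5 ]
holeB [604.4 -67.8  95.8] [84.33 64.14  1.5 ]
legL [577.5 -75.6 129. ] [80.44 83.99 40.  ]
legLtop [ 560.8 -107.9  112.1] [40.33 83.11 40.  ]
sc1 [ 607.9 -108.6   79.9] [46.72 41.48  1.5 ]
sc2 [632.3 -64.1 103.5] [102.63  41.41   1.5 ]
origin [527.20994278  63.72345202 130.5999464 ]
```

```bash
python3 -m jog '[{"hand":0,"travel":[0.002,-0.005,-0.013],"turn":-0.003},{"hand":0,"travel":[0.002,-0.005,-0.013],"turn":-0.003},{"hand":0,"travel":[0.002,-0.005,-0.013],"turn":-0.002},{"hand":0,"travel":[0.002,-0.005,-0.013],"turn":0},{"hand":0,"travel":[0.002,-0.005,-0.013],"turn":0},{"hand":0,"travel":[0.002,-0.005,-0.013],"turn":0},{"hand":0,"travel":[0.002,-0.005,-0.013],"turn":0},{"hand":0,"travel":[0.002,-0.005,-0.01],"turn":0},{"hand":0,"travel":[0,0,0],"turn":0},{"hand":0,"travel":[0,0,0],"turn":0}]'
python3 - <<'E'
from h import *
d=snap('wrist','w7'); st()
crop('w7',165,115,365,265,4,'c_w7')
d=snap('scene','s7')
crop('s7',180,110,380,310,4,'c_s7')
E
```

```text
time_s: 10.5
tool_pos: [581.6, -114.3, 176.0]
eef_rot: [-0.35, 0.616, 0.363, 0.605]
ft_force: [0.2, 0.2, -0.8]
gripper_width: 17.0
t 10.55 tcp [ 581.57 -114.21  175.99] yaw 150.56 xax [-0.0233  0.0086 -0.9997] F [-0.04  0.39 -0.4 ] T [0.012 0.022 0.034] w 17.15 j [ 0.13  0.29 -0.25 -0.01 -1.05 -0.64]
```

View pics/w7.png

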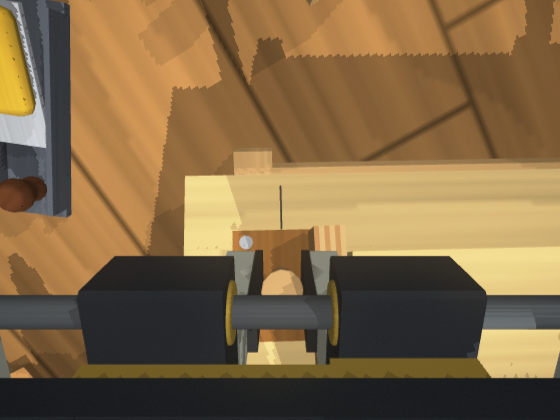

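View pics/c_s7.png

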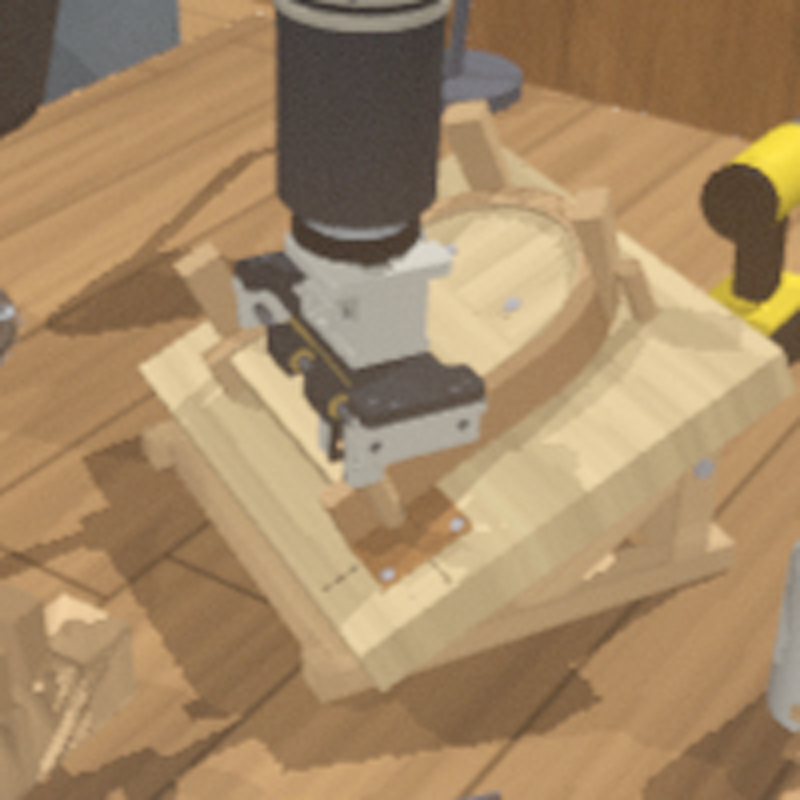

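```bash
cat >> h.py <<'E'
ORG=np.array([527.2,63.7,130.6]); HOLE=np.array([600.7,-75.2,91.85])
def form(p): return FR.T@(np.asarray(p)-ORG)
def foot(th=25.7,L=75.5,s=None):
    # th: lean in tool frame relative to tool axis (holder tool lean .005)
    s=s or arm.sense(); M=R.from_quat(s['eef_rot']).as_matrix(); up=-M[:,0]; ld=-np.sign(1)*np.cross(M[:,1],up)  # az = tooly+90
    a=np.radians(th)-0.005; u=np.cos(a)*up+np.sin(a)*ld
    return s['tool_pos']+3*M[:,0]-L*u,u
E
python3 - <<'E'
from h import *
f,u=foot(); print(f,u,fz_,'rel hole form',(FR.T@(f-HOLE)).round(2),'u in form',(FR.T@u).round(3))
d=load('s7'); c=lambda P:(w2px(d,P)[0]-[180,110])*4
print('foot',c(f),'top',c(f+77*u),'hole',c(HOLE),'pad corners', [c(ORG+FR@np.array([x,y,1.5])).round(0) for x,y in [(-131,-162.5),(-59.4,-162.5)]],'corner',c(ORG+FR@np.array([-170,-195,0])))
E
```

```text
[595.98446788 -85.21781748 105.01520314] [-0.19029052 -0.38163148  0.90451475] [-0.20295122 -0.37069799  0.90630779] rel hole form [-4.45 -0.67 16.6 ] u in form [-0.004 -0.016  1.   ]
foot [392.42516467 516.73810097] top [348.58781976 440.50791772] hole [406.5018251  528.12436738] pad corners [array([383., 587.]), array([473., 522.])] corner [357.32517374 653.46759849]
```

```bash
python3 - <<'E'
from h import *
print((FR@np.array([4.45,0.67,-13.1])/800).round(5), (FR@np.array([0,0,-1])/800).round(5),(FR/800).round(5))
E
```

```text
[ 0.00501  0.01089 -0.01249] [ 0.00025  0.00046 -0.00113] [[ 0.00054 -0.0011  -0.00025]
 [ 0.00099  0.0006  -0.00046]
 [ 0.00053  0.       0.00113]]
```

```bash
python3 -m jog '[{"hand":0,"travel":[0.0012,0.0027,-0.003],"turn":0.001},{"hand":0,"travel":[0.0012,0.0027,-0.003],"turn":0.001},{"hand":0,"travel":[0.0012,0.0027,-0.003],"turn":0.001},{"hand":0,"travel":[0.0012,0.0027,-0.003],"turn":0.001},{"hand":0,"travel":[0,0,0],"turn":0},{"hand":0,"travel":[0,0,0],"turn":0},{"hand":0,"travel":[0,0,0],"turn":0},{"hand":0,"travel":[0,0,0],"turn":0},{"hand":0,"travel":[0,0,0],"turn":0},{"hand":0,"travel":[0,0,0],"turn":0}]'
cat >> h.py <<'E'
def rep():
    st(); f,u=foot(); print('foot rel hole',(FR.T@(f-HOLE)).round(2),'u',(FR.T@u).round(3),'F form',(FR.T@arm.sense()['ft_force']).round(2))
E
python3 -c "
from h import *
rep()"
```

```text
time_s: 11.6
tool_pos: [586.7, -103.8, 167.8]
eef_rot: [-0.355, 0.612, 0.367, 0.603]
ft_force: [0.6, 0.3, -1.3]
gripper_width: 16.9
t 11.6 tcp [ 586.7  -103.83  167.77] yaw 151.43 xax [-0.0195  0.0086 -0.9998] F [ 0.6   0.34 -1.26] T [ 0.047  0.008 -0.069] w 16.91 j [ 0.15  0.31 -0.26 -0.01 -1.03 -0.64]
foot rel hole [2.37 0.12 4.06] u [-0.006 -0.02   1.   ] F form [-0.   -0.36 -1.39]
```

```bash
python3 -m jog '[{"hand":0,"travel":[-0.0006,-0.0012,-0.0006],"turn":0},{"hand":0,"travel":[-0.0006,-0.0012,-0.0006],"turn":0},{"hand":0,"travel":[0,0,0],"turn":0},{"hand":0,"travel":[0.0002,0.0004,-0.001],"turn":0},{"hand":0,"travel":[0.0002,0.0004,-0.001],"turn":0},{"hand":0,"travel":[0.0002,0.0004,-0.001],"turn":0},{"hand":0,"travel":[0.0002,0.0004,-0.001],"turn":0},{"hand":0,"travel":[0.0002,0.0004,-0.001],"turn":0},{"hand":0,"travel":[0,0,0],"turn":0},{"hand":0,"travel":[0,0,0],"turn":0}]'
python3 -c "
from h import *
rep()"
```

```text
time_s: 12.6
tool_pos: [586.5, -105.1, 163.5]
eef_rot: [-0.356, 0.612, 0.367, 0.603]
ft_force: [-0.4, 0.2, 0.7]
gripper_width: 17.1
t 12.6 tcp [ 586.49 -105.05  163.5 ] yaw 151.44 xax [-0.0192  0.0074 -0.9998] F [-0.42  0.18  0.66] T [ 0.041  0.207 -0.015] w 17.05 j [ 0.14  0.31 -0.26 -0.01 -1.02 -0.64]
foot rel hole [-0.57 -0.34  0.69] u [-0.005 -0.019  1.   ] F form [0.24 0.46 0.61]
```

```bash
python3 -m jog '[{"hand":0,"travel":[0.0003,0.0009,0.0002],"turn":0},{"hand":0,"travel":[0.0003,0.0006,-0.0014],"turn":0},{"hand":0,"travel":[0.0003,0.0006,-0.0014],"turn":0},{"hand":0,"travel":[0.0003,0.0006,-0.0014],"turn":0},{"hand":0,"travel":[0.0003,0.0006,-0.0014],"turn":0},{"hand":0,"travel":[0.0003,0.0006,-0.0014],"turn":0},{"hand":0,"travel":[0.0003,0.0006,-0.0014],"turn":0},{"hand":0,"travel":[0.0003,0.0006,-0.0014],"turn":0},{"hand":0,"travel":[0,0,0],"turn":0},{"hand":0,"travel":[0,0,0],"turn":0}]'
python3 -c "
from h import *
rep()"
```

```text
time_s: 13.6
tool_pos: [587.0, -105.4, 163.4]
eef_rot: [-0.359, 0.613, 0.365, 0.601]
ft_force: [-0.7, -0.4, 0.1]
gripper_width: 17.0
t 13.6 tcp [ 586.97 -105.37  163.44] yaw 151.6 xax [-1.930e-02 -5.000e-04 -9.998e-01] F [-0.72 -0.44  0.12] T [-0.066  0.144  0.067] w 16.98 j [ 0.15  0.31 -0.27 -0.   -1.02 -0.64]
foot rel hole [-1.18 -1.09  0.66] u [ 0.002 -0.017  1.   ] F form [-0.61  0.42  0.42]
```

```bash
python3 -m jog '[{"hand":0,"travel":[-0.0004,-0.0007,0.0018],"turn":0},{"hand":0,"travel":[0,0,0],"turn":0},{"hand":0,"travel":[-0.0006,0.0018,0.0006],"turn":0},{"hand":0,"travel":[0,0,0],"turn":0},{"hand":0,"travel":[0.0005,0.001,-0.0025],"turn":0},{"hand":0,"travel":[0.0005,0.001,-0.0025],"turn":0},{"hand":0,"travel":[0.0005,0.001,-0.0025],"turn":0},{"hand":0,"travel":[0.0005,0.001,-0.0025],"turn":0},{"hand":0,"travel":[0.0005,0.001,-0.0025],"turn":0},{"hand":0,"travel":[0.0005,0.001,-0.0025],"turn":0}]'
python3 -c "
from h import *
rep()"
```

```text
time_s: 14.6
tool_pos: [587.2, -105.5, 162.7]
eef_rot: [-0.363, 0.615, 0.363, 0.598]
ft_force: [-5.7, -2.7, 14.9]
gripper_width: 17.2
t 14.6 tcp [ 587.25 -105.45  162.66] yaw 151.83 xax [-0.0199 -0.0114 -0.9997] F [-5.67 -2.68 14.89] T [-0.431  2.544  0.209] w 17.18 j [ 0.15  0.31 -0.27  0.01 -1.01 -0.65]
foot rel hole [-2.23 -1.56 -0.06] u [ 0.012 -0.015  1.   ] F form [ 1.7   3.69 15.64]
```

```bash
python3 -m jog '[{"hand":0,"travel":[-0.0005,-0.0009,0.0023],"turn":0},{"hand":0,"travel":[0,0,0],"turn":0},{"hand":0,"travel":[-0.0006,0.0031,0.0012],"turn":0},{"hand":0,"travel":[0,0,0],"turn":0},{"hand":0,"travel":[0,0,0],"turn":0},{"hand":0,"travel":[0,0,0],"turn":0},{"hand":0,"travel":[0,0,0],"turn":0},{"hand":0,"travel":[0,0,0],"turn":0},{"hand":0,"travel":[0,0,0],"turn":0},{"hand":0,"travel":[0,0,0],"turn":0}]'
python3 -c "
from h import *
rep()
d=snap('scene','s8'); crop('s8',250,215,310,260,13,'c_s8')
c=lambda P:(w2px(d,P)[0]-[250,215])*13
f,u=foot();print(c(f),c(f+77*u),c(HOLE),[c(ORG+FR@np.array([x,y,1.5])).round(0) for x,y in [(-131,-162.5),(-59.4,-162.5),(-123.3,-153.5),(-67.4,-153.5)]])
d=snap('wrist','w8'); crop('w8',215,225,345,345,6,'c_w8')
c=lambda P:(w2px(d,P)[0]-[215,225])*6
print(c(f+77*u),c(f))
"
```

```text
time_s: 15.6
tool_pos: [586.2, -103.1, 164.6]
eef_rot: [-0.363, 0.615, 0.364, 0.598]
ft_force: [0.7, -0.1, -0.3]
gripper_width: 17.2
t 15.6 tcp [ 586.25 -103.07  164.59] yaw 151.84 xax [-0.0207 -0.0111 -0.9997] F [ 0.73 -0.12 -0.31] T [0.049 0.005 0.009] w 17.22 j [ 0.16  0.31 -0.27  0.01 -1.01 -0.66]
foot rel hole [0.03 0.52 1.01] u [ 0.012 -0.016  1.   ] F form [ 0.09 -0.7  -0.38]
[408.46903193 346.81870497] [274.64459602  99.29054357] [411.13093158 351.40419398] [array([336., 542.]), array([628., 333.]), array([347., 494.]), array([574., 332.])]
[382.3422323  367.84118179] [388.20243035 322.52464207]
```

View pics/c_s8.png

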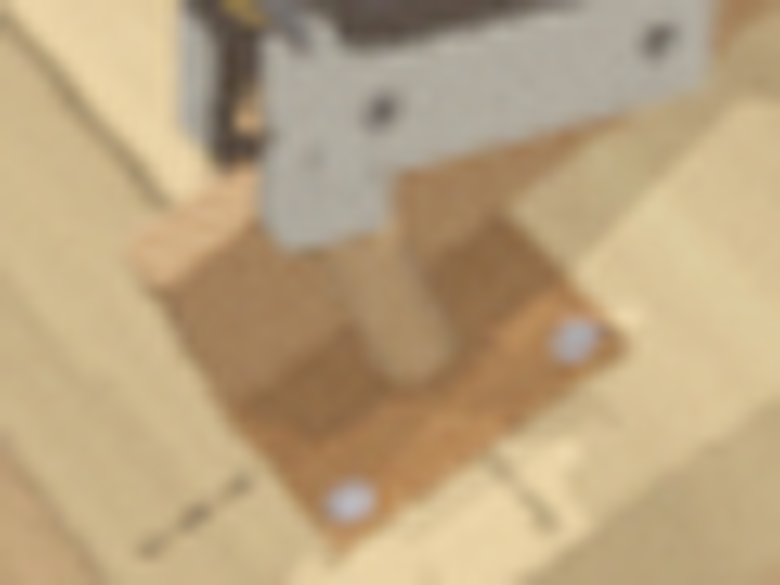

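View pics/c_w8.png

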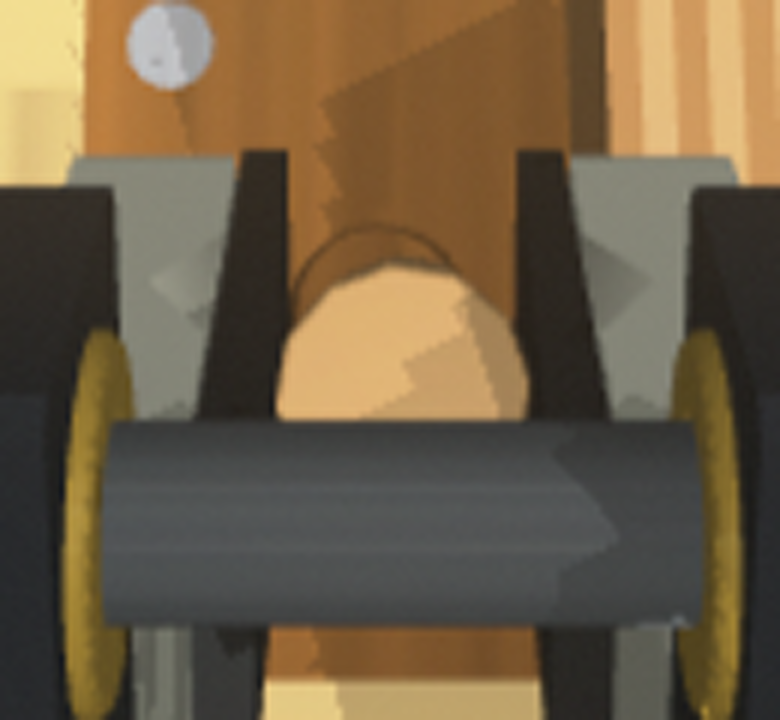

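```bash
python3 -c "
from h import *
d=load('w8'); im=cv2.imread('pics/c_w8.png')
c=lambda P:(w2px(d,P)-[215,225])*6
th=np.linspace(0,2*np.pi,60)
def circ(o,r,u,col):
    a=np.cross(u,[1,0,0.]);a/=np.linalg.norm(a);b=np.cross(u,a)
    P=o+r*(np.cos(th)[:,None]*a+np.sin(th)[:,None]*b); cv2.polylines(im,[c(P).astype(int)],True,col,1)
circ(HOLE,9.5,fz_,(0,255,0))
f,u=foot(); circ(f,9,u,(255,0,0)); circ(f+77*u,9,u,(0,0,255))
f2=f+FR@np.array([1.2,1.35,0]); circ(f2,9,u,(255,255,0)); circ(f2+77*u,9,u,(0,255,255))
cv2.imwrite('pics/ov8.png',im)
"
```

```text
(no output)
```

View pics/ov8.png

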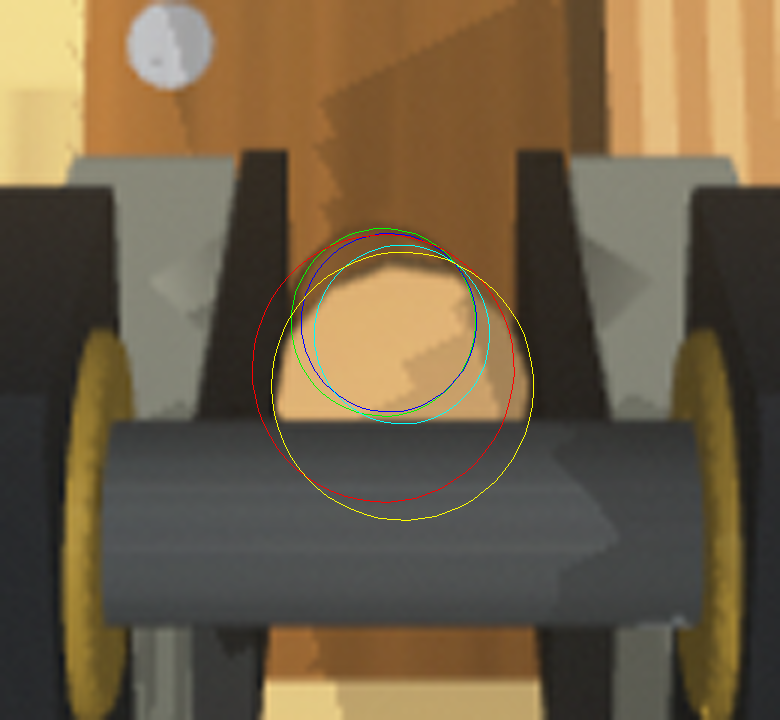

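```bash
python3 -m jog '[{"hand":0,"travel":[0.0003,-0.0037,-0.0015],"turn":0},{"hand":0,"travel":[0,0,0],"turn":0},{"hand":0,"travel":[0,0,0],"turn":0},{"hand":0,"travel":[0.0005,0.0009,-0.0023],"turn":0},{"hand":0,"travel":[0.0005,0.0009,-0.0023],"turn":0},{"hand":0,"travel":[0.0005,0.0009,-0.0023],"turn":0},{"hand":0,"travel":[0.0005,0.0009,-0.0023],"turn":0},{"hand":0,"travel":[0.0005,0.0009,-0.0023],"turn":0},{"hand":0,"travel":[0,0,0],"turn":0},{"hand":0,"travel":[0,0,0],"turn":0}]'
python3 -c "
from h import *
rep()
d=snap('wrist','w9'); crop('w9',215,225,345,345,6,'c_w9')
"
```

```text
time_s: 16.7
tool_pos: [589.0, -102.3, 153.2]
eef_rot: [-0.363, 0.615, 0.364, 0.598]
ft_force: [0.7, 0.2, -0.3]
gripper_width: 17.2
t 16.7 tcp [ 589.   -102.34  153.23] yaw 151.84 xax [-0.0202 -0.0112 -0.9997] F [ 0.7   0.18 -0.33] T [ 0.022 -0.063 -0.061] w 17.17 j [ 0.16  0.32 -0.28  0.01 -0.99 -0.66]
foot rel hole [ -2.97  -1.58 -10.11] u [ 0.012 -0.015  1.   ] F form [ 0.3  -0.53 -0.5 ]
```

View pics/c_w9.png

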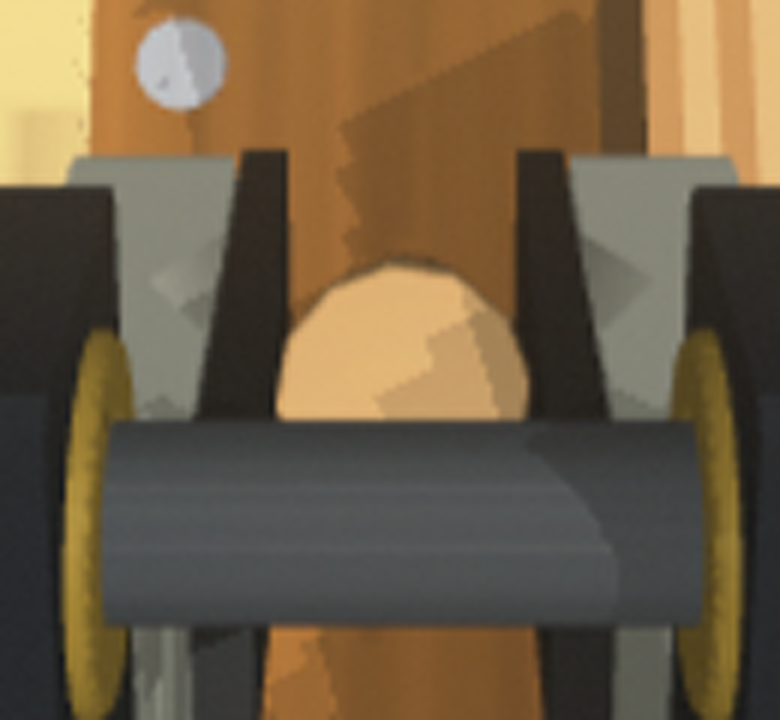

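```bash
python3 -m jog '[{"hand":0,"travel":[0.0005,0.0009,-0.0023],"turn":0},{"hand":0,"travel":[0.0005,0.0009,-0.0023],"turn":0},{"hand":0,"travel":[0,0,0],"turn":0},{"hand":0.35,"travel":[0,0,0],"turn":0},{"hand":0.35,"travel":[0,0,0],"turn":0},{"hand":0.35,"travel":[0,0,0],"turn":0},{"hand":0.35,"travel":[0,0,0],"turn":0},{"hand":0.35,"travel":[0,0,0.005],"turn":0},{"hand":0.35,"travel":[0,0,0.01],"turn":0},{"hand":0.35,"travel":[0,0,0],"turn":0}]'
python3 -c "
from h import *
rep()
d=snap('wrist','w10'); crop('w10',205,185,355,345,5,'c_w10')
"
```

```text
time_s: 17.75
tool_pos: [589.9, -100.9, 162.8]
eef_rot: [-0.363, 0.615, 0.364, 0.598]
ft_force: [-0.1, -0.2, 0.8]
gripper_width: 30.9
t 17.75 tcp [ 589.89 -100.95  162.75] yaw 151.84 xax [-0.0199 -0.0114 -0.9997] F [-0.1  -0.2   0.82] T [ 0.087 -0.07   0.008] w 30.94 j [ 0.16  0.31 -0.27  0.01 -1.01 -0.66]
foot rel hole [ 2.54 -1.71 -2.18] u [ 0.012 -0.015  1.   ] F form [ 0.15 -0.01  0.84]
```

View pics/c_w10.png

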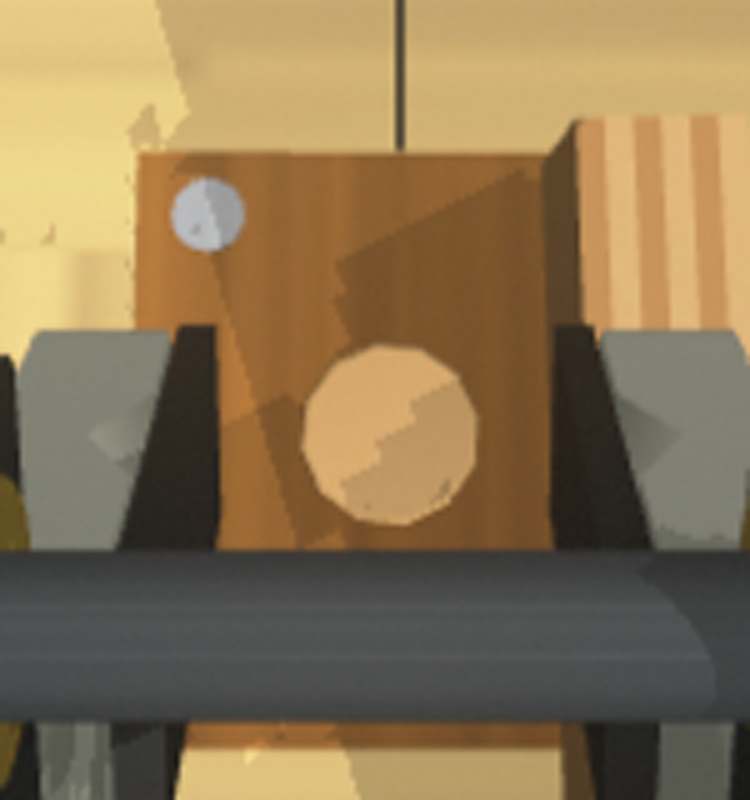

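```bash
python3 -c "
from h import *
d=load('w10')
u,v=205+390/5,185+434/5
p=px2w(d,u,v,r=3); print(p,'rel hole form',(FR.T@(p-HOLE)).round(2))
print('tcp rel hole form',(FR.T@(arm.sense()['tool_pos']-HOLE)).round(2))
"
```

```text
[591.08835529 -94.0121784  132.12255629] rel hole form [-2.12 -0.6  45.42]
tcp rel hole form [ 4.43 -2.59 75.48]
```

```bash
python3 -c "
from h import *
d=load('w10')
g=lambda x,y,h:(FR.T@(px2plane(d,205+x/5,185+y/5,HOLE+fz_*h,fz_)-HOLE)).round(2)
print('leg',g(580,130,38.5),g(582,320,38.5)); print('legbottom',g(545,165,0.5))
print('pencil',g(400,10,-1.5),g(400,150,-1.5)); print('peg R',g(478,434,45),'L',g(302,434,45),'T',g(390,344,45),'B',g(390,526,45)); print('pad edge',g(137,154,0),g(137,320,0))
"
```

```text
leg [-33.56  19.42  38.5 ] [-13.71  19.34  38.5 ]
legbottom [-34.92  19.57   0.5 ]
pencil [-55.09   1.43  -1.5 ] [-37.01   1.45  -1.5 ]
peg R [-2.14  8.1  45.  ] L [-2.09 -9.28 45.  ] T [-10.93  -0.61  45.  ] B [ 6.76 -0.58 45.  ]
pad edge [-36.13 -31.51  -0.  ] [-15.46 -31.01  -0.  ]
```

```bash
python3 -m jog '[{"hand":0.35,"travel":[0,0,0.03],"turn":0},{"hand":0.35,"travel":[0,0,0.04],"turn":0},{"hand":0.45,"travel":[0,0,0.04],"turn":0},{"hand":0.55,"travel":[-0.02,-0.042,0],"turn":-0.047},{"hand":0.55,"travel":[-0.02,-0.042,0],"turn":-0.047},{"hand":0.55,"travel":[-0.02,-0.042,0],"turn":-0.047},{"hand":0.55,"travel":[-0.02,-0.042,0],"turn":-0.047},{"hand":0.55,"travel":[-0.02,-0.042,-0.01],"turn":-0.047},{"hand":0.55,"travel":[-0.02,-0.042,-0.02],"turn":-0.047},{"hand":0.55,"travel":[-0.02,-0.042,-0.02],"turn":-0.047}]'
python3 -c "
from h import *
st()"
```

```text
time_s: 18.8
tool_pos: [475.6, -340.1, 216.0]
eef_rot: [-0.007, 0.711, 0.014, 0.703]
ft_force: [1.3, 0.4, -0.6]
gripper_width: 48.4
t 18.8 tcp [ 475.62 -340.15  216.02] yaw 91.73 xax [-0.012   0.0101 -0.9999] F [ 1.31  0.45 -0.64] T [-0.111 -0.159 -0.004] w 48.43 j [-0.29  0.24 -0.22 -0.01 -1.12 -1.25]
```

```bash
python3 -m jog '[{"hand":0.55,"travel":[-0.004,-0.011,0],"turn":0},{"hand":0.55,"travel":[-0.004,-0.011,0],"turn":0},{"hand":0.55,"travel":[-0.004,-0.011,0],"turn":0},{"hand":0.55,"travel":[0,0,-0.015],"turn":0},{"hand":0.55,"travel":[0,0,-0.015],"turn":0},{"hand":0.55,"travel":[0,0,-0.015],"turn":0},{"hand":0.55,"travel":[0,0,0],"turn":0},{"hand":0.55,"travel":[0,0,0],"turn":0},{"hand":0.55,"travel":[0,0,0],"turn":0},{"hand":0.55,"travel":[0,0,0],"turn":0}]'
python3 -c "
from h import *
st()
d=snap('wrist','w11'); crop('w11',180,160,380,300,4,'c_w11')"
```

```text
time_s: 19.8
tool_pos: [464.5, -367.7, 175.1]
eef_rot: [-0.006, 0.712, 0.015, 0.702]
ft_force: [-0.0, 0.6, 0.1]
gripper_width: 48.3
t 19.8 tcp [ 464.55 -367.69  175.06] yaw 91.69 xax [-0.0146  0.0115 -0.9998] F [-0.04  0.56  0.08] T [-0.081 -0.049 -0.027] w 48.29 j [-0.34  0.29 -0.26 -0.01 -1.04 -1.19]
```

View pics/c_w11.png

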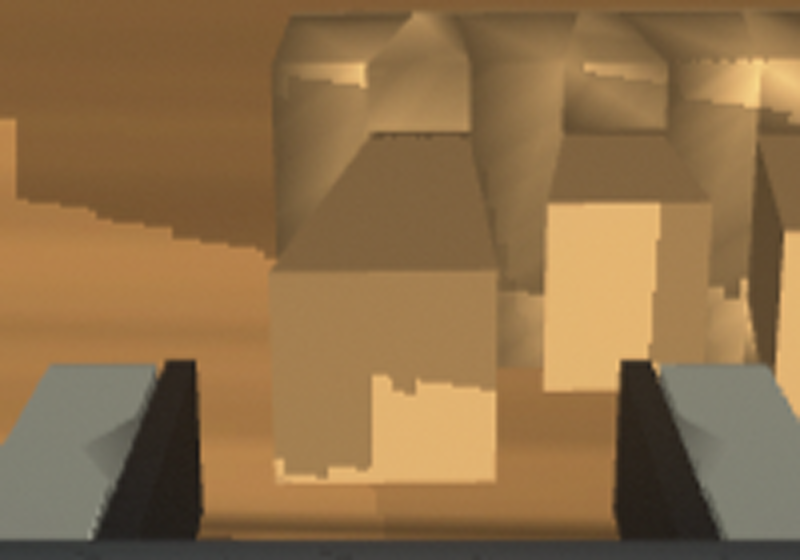

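```bash
python3 -c "
from h import *
d=load('w11')
for p in [(273,271),(496,271),(496,481),(275,482),(385,376)]: print(px2w(d,180+p[0]/4,160+p[1]/4,132).round(1))
for p in [(385,376)]: print(px2w(d,180+p[0]/4,160+p[1]/4,None,3).round(1))
"
```

```text
[ 451.5 -382.9  132. ]
[ 450.8 -354.5  132. ]
[ 480.3 -353.1  132. ]
[ 481.1 -382.5  132. ]
[ 465.6 -368.3  132. ]
[ 466.3 -368.3  130.2]
```

```bash
python3 -m jog '[{"hand":0.55,"travel":[0,-0.0032,0],"turn":0},{"hand":0.55,"travel":[0,0,-0.017],"turn":0},{"hand":0.55,"travel":[0,0,-0.017],"turn":0},{"hand":0.55,"travel":[0,0,-0.016],"turn":0},{"hand":0.55,"travel":[0,0,0],"turn":0},{"hand":0.55,"travel":[0,0,0],"turn":0},{"hand":0.2,"travel":[0,0,0],"turn":0},{"hand":0,"travel":[0,0,0],"turn":0},{"hand":0,"travel":[0,0,0],"turn":0},{"hand":0,"travel":[0,0,0],"turn":0}]'
python3 -c "
from h import *
st()
d=snap('wrist','w12'); crop('w12',180,160,380,330,4,'c_w12')"
```

```text
time_s: 20.85
tool_pos: [464.3, -370.4, 131.9]
eef_rot: [-0.006, 0.712, 0.015, 0.702]
ft_force: [-0.4, 1.8, -2.5]
gripper_width: 28.6
t 20.85 tcp [ 464.35 -370.35  131.95] yaw 91.66 xax [-0.0142  0.0119 -0.9998] F [-0.4   1.84 -2.52] T [ 0.541 -0.105  0.07 ] w 28.61 j [-0.35  0.34 -0.31 -0.01 -0.95 -1.19]
```

View pics/c_w12.png

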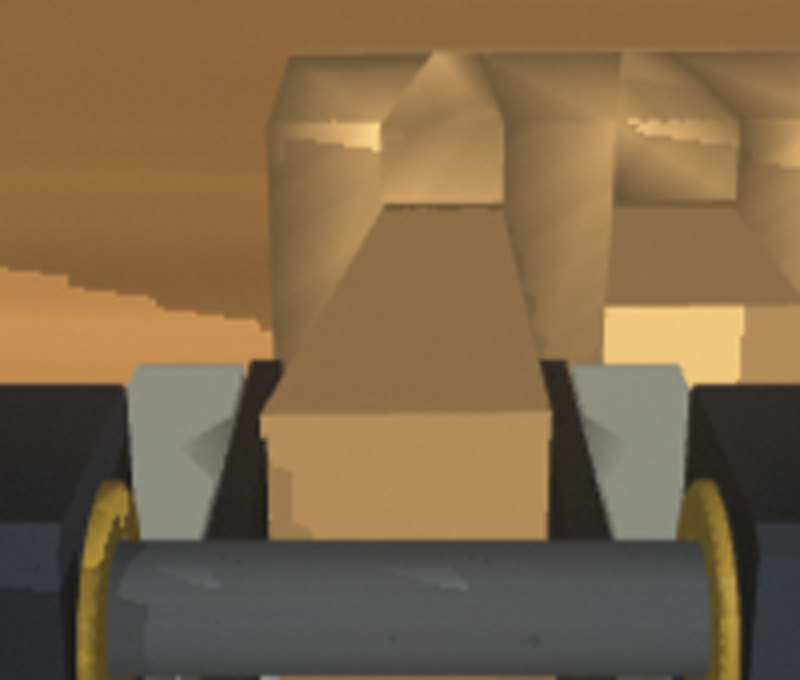

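```bash
python3 -m jog '[{"hand":0,"travel":[0,0,0.009],"turn":0},{"hand":0,"travel":[0,0,0.008],"turn":0},{"hand":0,"travel":[0,0,0],"turn":0},{"hand":0,"travel":[-0.0082,-0.0002,-0.0003],"turn":0},{"hand":0,"travel":[-0.0082,-0.0002,-0.0009],"turn":0},{"hand":0,"travel":[-0.0082,-0.0002,-0.0016],"turn":0},{"hand":0,"travel":[-0.0082,-0.0002,-0.0021],"turn":0},{"hand":0,"travel":[-0.0082,-0.0002,-0.0028],"turn":0},{"hand":0,"travel":[-0.0082,-0.0002,-0.0034],"turn":0},{"hand":0,"travel":[0,0,0],"turn":0}]'
python3 -c "
from h import *
st()
d=snap('wrist','w13'); crop('w13',180,160,380,330,4,'c_w13')
d=snap('scene','s13'); crop('s13',120,190,270,340,5,'c_s13')"
```

```text
time_s: 21.9
tool_pos: [425.8, -373.1, 141.3]
eef_rot: [-0.009, 0.708, 0.013, 0.706]
ft_force: [3.0, 0.5, 0.5]
gripper_width: 28.9
t 21.9 tcp [ 425.8  -373.14  141.28] yaw 91.75 xax [-0.0028  0.0064 -1.    ] F [3.02 0.5  0.54] T [ 0.313 -1.225  0.02 ] w 28.92 j [-0.38  0.28 -0.37 -0.01 -0.93 -1.16]
```

View pics/c_w13.png

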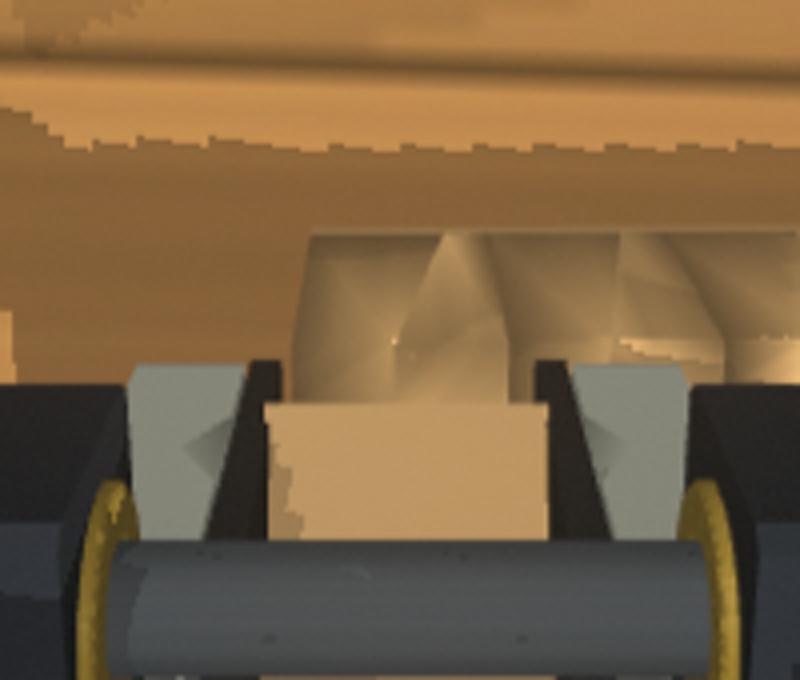

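View pics/c_s13.png

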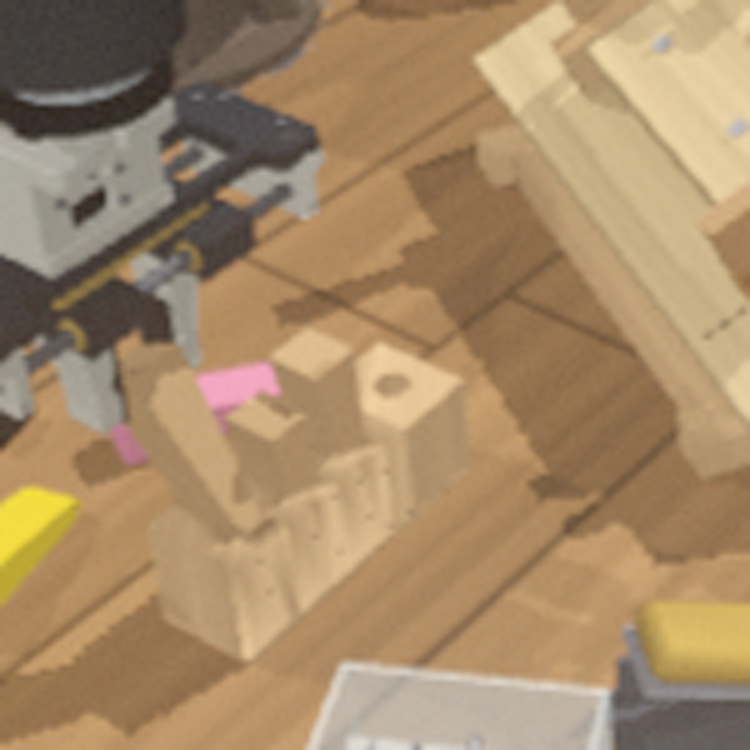

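```bash
python3 -m jog '[{"hand":0,"travel":[-0.0063,0,0.0135],"turn":0},{"hand":0,"travel":[-0.0063,0,0.0135],"turn":0},{"hand":0,"travel":[0,0,0.04],"turn":0},{"hand":0,"travel":[0,0,0.045],"turn":0},{"hand":0,"travel":[0.02,0.037,0.01],"turn":0.045},{"hand":0,"travel":[0.02,0.037,0],"turn":0.045},{"hand":0,"travel":[0.02,0.037,0],"turn":0.045},{"hand":0,"travel":[0.02,0.037,0],"turn":0.045},{"hand":0,"travel":[0.02,0.037,0],"turn":0.045},{"hand":0,"travel":[0.02,0.037,0],"turn":0.045}]'
python3 -c "
from h import *
st()"
```

```text
time_s: 23.0
tool_pos: [500.7, -192.1, 246.3]
eef_rot: [-0.307, 0.645, 0.309, 0.628]
ft_force: [1.5, -0.4, -0.8]
gripper_width: 28.6
t 23.0 tcp [ 500.71 -192.11  246.32] yaw 141.57 xax [-0.0225 -0.0076 -0.9997] F [ 1.46 -0.38 -0.85] T [-0.013 -0.104  0.069] w 28.64 j [ 0.    0.14 -0.29  0.01 -1.16 -0.68]
```

```bash
python3 -m jog '[{"hand":0,"travel":[0.02,0.025,0],"turn":0.017},{"hand":0,"travel":[0.02,0.025,0],"turn":0.017},{"hand":0,"travel":[0.02,0.025,0],"turn":0.017},{"hand":0,"travel":[0.005,0,0],"turn":0},{"hand":0,"travel":[0,0,0],"turn":0},{"hand":0,"travel":[0,0,0],"turn":0},{"hand":0,"travel":[0,0,0],"turn":0},{"hand":0,"travel":[0,0,0],"turn":0},{"hand":0,"travel":[0,0,0],"turn":0},{"hand":0,"travel":[0,0,0],"turn":0}]'
python3 -c "
from h import *
st()
d=snap('wrist','w14')
d=snap('scene','s14'); crop('s14',220,140,340,260,6,'c_s14')"
```

```text
time_s: 24.0
tool_pos: [547.2, -130.2, 249.3]
eef_rot: [-0.359, 0.62, 0.362, 0.596]
ft_force: [0.1, -0.2, -0.3]
gripper_width: 28.4
t 24.0 tcp [ 547.19 -130.21  249.3 ] yaw 151.38 xax [-0.0302 -0.0132 -0.9995] F [ 0.13 -0.21 -0.29] T [ 0.088 -0.016 -0.009] w 28.44 j [ 0.12  0.19 -0.22  0.01 -1.19 -0.62]
```

View pics/w14.png

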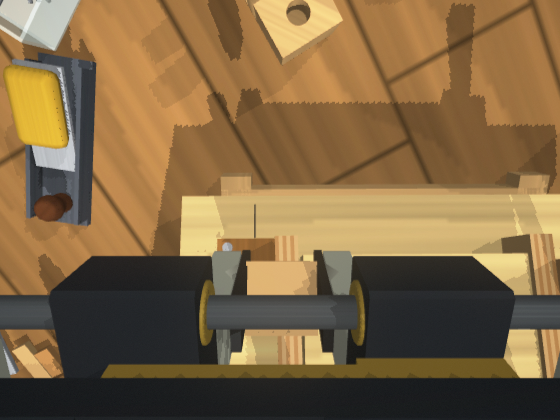

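View pics/c_s14.png

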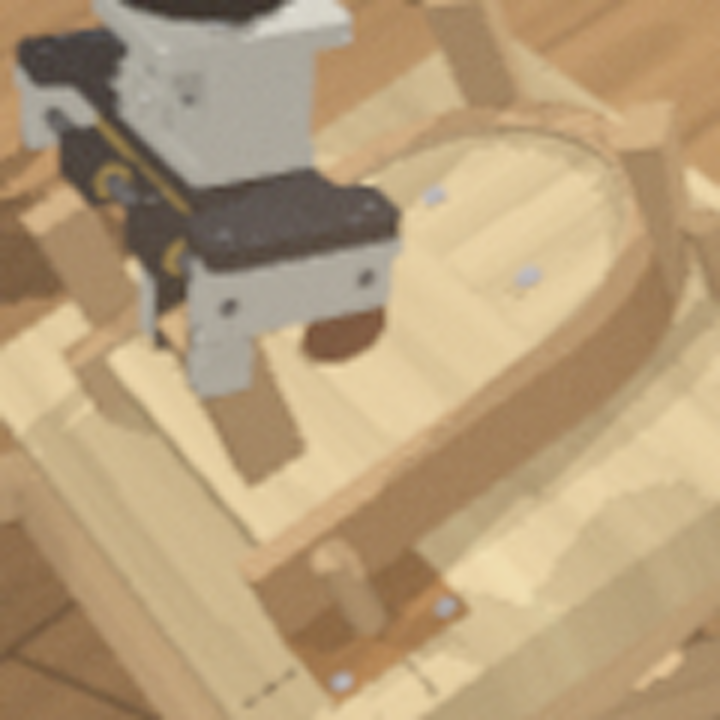

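```bash
cat >> h.py <<'E'
def tr():
    s=arm.sense(); M=R.from_quat(s['eef_rot']).as_matrix()
    print('TCP rel hole form',(FR.T@(s['tool_pos']-HOLE)).round(2),'up form',(FR.T@-M[:,0]).round(4),'F form',(FR.T@s['ft_force']).round(2))
E
python3 -c "
from h import *
tr()
print(FR@np.array([0,0,0]))
d=load('w14')
crop('w14',200,225,360,345,5,'c_w14')
"
```

```text
TCP rel hole form [ -0.33  20.47 173.86] up form [ 0.446  -0.0202  0.8948] F form [ 0.28  0.04 -0.86]
[0. 0. 0.]
```

View pics/c_w14.png

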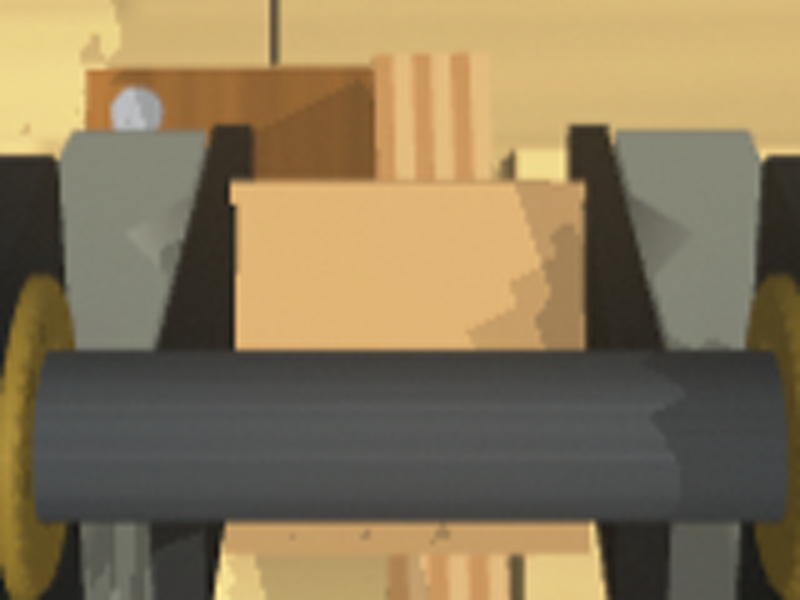

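```bash
python3 -c "
from h import *
print((FR@np.array([-0.7,-17,-23.])/800).round(4))"
```

```text
[ 0.0241 -0.0002 -0.0264]
```

```bash
python3 -m jog '[{"hand":0,"travel":[0.006,0,-0.0066],"turn":0},{"hand":0,"travel":[0.006,0,-0.0066],"turn":0},{"hand":0,"travel":[0.006,0,-0.0066],"turn":0},{"hand":0,"travel":[0.006,0,-0.0066],"turn":0},{"hand":0,"travel":[0,0,0],"turn":0},{"hand":0,"travel":[0,0,0],"turn":0},{"hand":0,"travel":[0,0,0],"turn":0},{"hand":0,"travel":[0,0,0],"turn":0},{"hand":0,"travel":[0,0,0],"turn":0},{"hand":0,"travel":[0,0,0],"turn":0}]'
python3 -c "
from h import *
st();tr()
d=snap('wrist','w15'); crop('w15',200,225,360,345,5,'c_w15')
d=snap('scene','s15'); crop('s15',230,190,320,280,8,'c_s15')"
```

```text
time_s: 25.1
tool_pos: [568.3, -130.0, 225.5]
eef_rot: [-0.359, 0.62, 0.363, 0.596]
ft_force: [-0.3, -0.4, -0.3]
gripper_width: 28.4
t 25.1 tcp [ 568.27 -129.98  225.51] yaw 151.39 xax [-0.0314 -0.0133 -0.9994] F [-0.3  -0.42 -0.3 ] T [ 0.106 -0.051  0.031] w 28.4 j [ 0.12  0.24 -0.21  0.01 -1.15 -0.62]
TCP rel hole form [ -1.18   2.14 148.03] up form [ 0.4466 -0.0212  0.8945] F form [-0.59  0.06 -0.05]
```

View pics/c_w15.png

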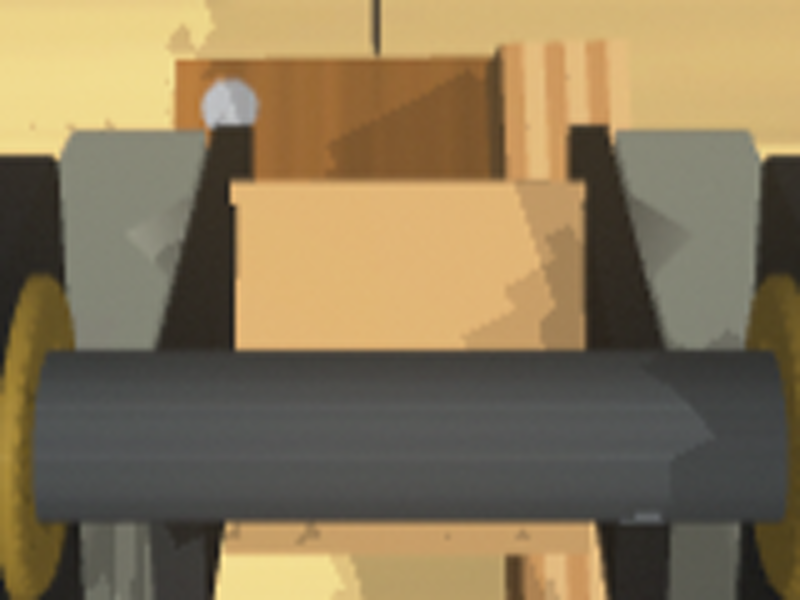

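View pics/c_s15.png

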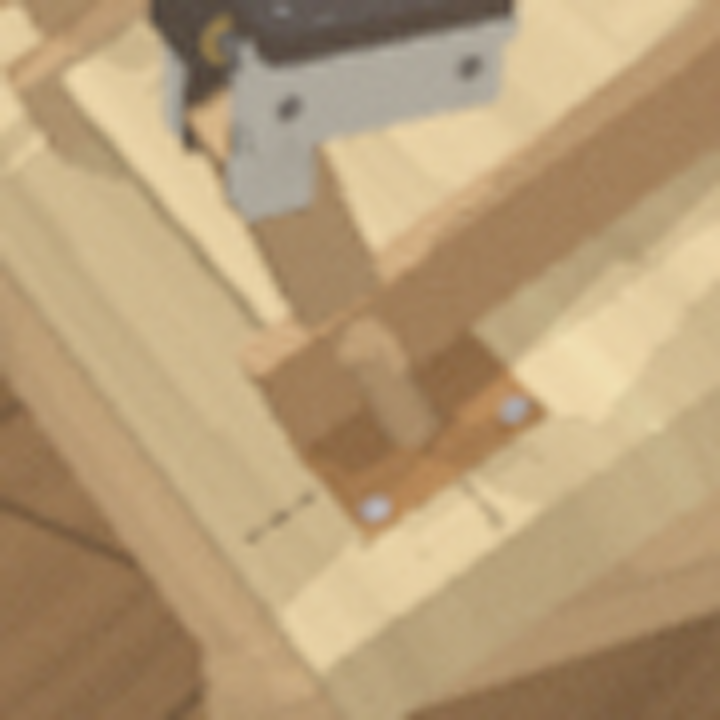

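```bash
python3 -c "
from h import *
d=load('s15'); c=lambda P:((w2px(d,P)[0]-[230,190])*8).round(0)
H=lambda x,y,z: HOLE+FR@np.array([x,y,z],float)
print('peg top',c(H(-2,-.6,45)),c(H(0,0,45)))
print('leg top edge',c(H(-35,19.4,38.5)),c(H(20,19.3,38.5)))
tz=148-93.7; flat=2.14+1.58+14.3+0.7
for x0 in(-4,-1): print('tip edges',c(H(x0-15,flat-13.8,tz+8)),c(H(x0+15,flat-13.8,tz+8)),c(H(x0-15,flat-10.8,tz)),c(H(x0+15,flat-10.8,tz)))
"
```

```text
peg top [359. 333.] [363. 329.]
leg top edge [256. 373.] [393. 276.]
tip edges [288. 320.] [365. 266.] [293. 332.] [370. 278.]
tip edges [296. 315.] [372. 261.] [301. 326.] [377. 273.]
```

```bash
python3 -m jog '[{"hand":0,"travel":[-0.0013,0.0007,0],"turn":0},{"hand":0,"travel":[0.0008,0.0014,-0.0034],"turn":0},{"hand":0,"travel":[0.0008,0.0014,-0.0034],"turn":0},{"hand":0,"travel":[0.0008,0.0014,-0.0034],"turn":0},{"hand":0,"travel":[0.0008,0.0014,-0.0034],"turn":0},{"hand":0,"travel":[0.0008,0.0014,-0.0034],"turn":0},{"hand":0,"travel":[0.0008,0.0014,-0.0034],"turn":0},{"hand":0,"travel":[0,0,0],"turn":0},{"hand":0,"travel":[0,0,0],"turn":0},{"hand":0,"travel":[0,0,0],"turn":0}]'
python3 -c "
from h import *
st();tr()
d=snap('wrist','w16'); crop('w16',200,185,360,345,4,'c_w16')
d=snap('scene','s16'); crop('s16',230,190,320,280,8,'c_s16')"
```

```text
time_s: 26.2
tool_pos: [570.3, -121.9, 207.7]
eef_rot: [-0.359, 0.62, 0.363, 0.595]
ft_force: [-1.8, 0.9, 1.2]
gripper_width: 28.5
t 26.2 tcp [ 570.3  -121.95  207.7 ] yaw 151.42 xax [-0.0334 -0.0134 -0.9994] F [-1.76  0.91  1.2 ] T [0.182 0.564 0.003] w 28.46 j [ 0.13  0.26 -0.24  0.01 -1.11 -0.63]
TCP rel hole form [ -1.44   4.22 128.5 ] up form [ 0.4475 -0.0228  0.894 ] F form [0.46 1.98 1.11]
```

View pics/c_s16.png

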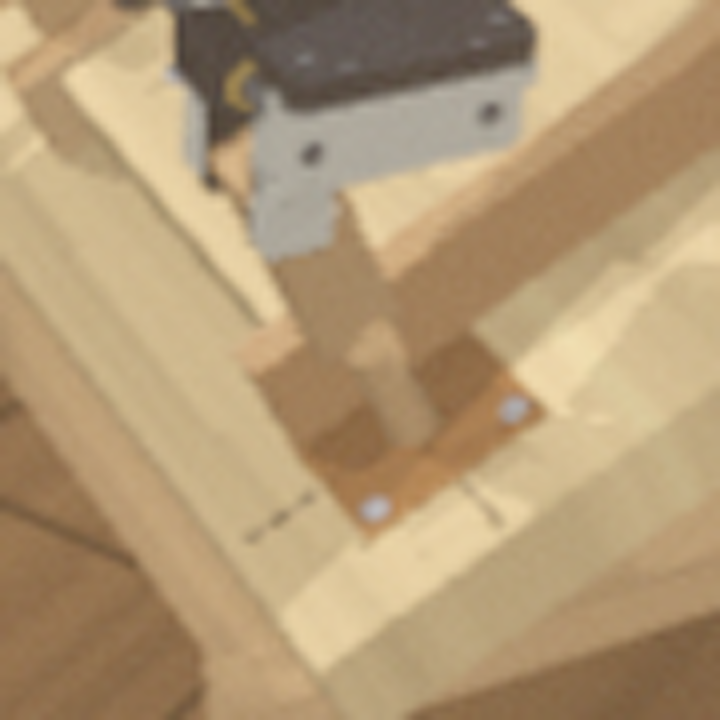

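View pics/c_w16.png

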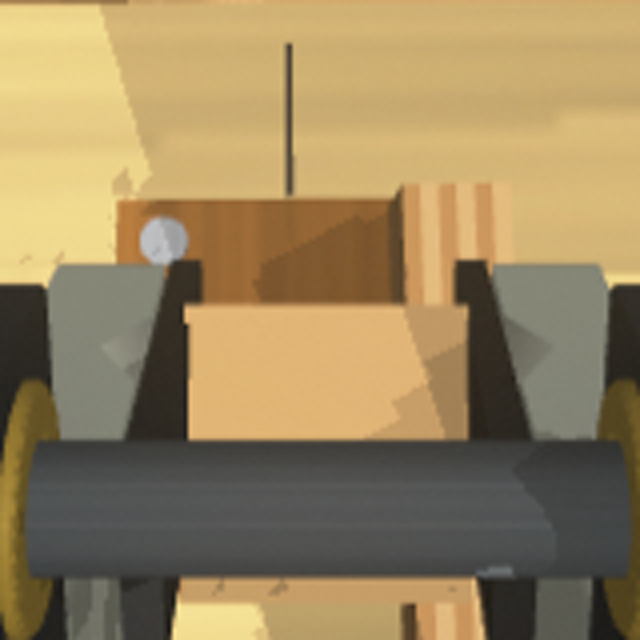

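```bash
python3 -m jog '[{"hand":0,"travel":[0.0008,0.0014,-0.0034],"turn":0},{"hand":0,"travel":[0.0008,0.0014,-0.0034],"turn":0},{"hand":0,"travel":[0.0008,0.0014,-0.0034],"turn":0},{"hand":0,"travel":[0.0008,0.0014,-0.0034],"turn":0},{"hand":0,"travel":[0,0,0],"turn":0},{"hand":0,"travel":[0,0,0],"turn":0},{"hand":0,"travel":[0,0,0],"turn":0},{"hand":0,"travel":[0,0,0],"turn":0},{"hand":0,"travel":[0,0,0],"turn":0},{"hand":0,"travel":[0,0,0],"turn":0}]'
python3 -c "
from h import *
st();tr()
d=snap('wrist','w17'); crop('w17',200,185,360,345,4,'c_w17')
d=snap('scene','s17'); crop('s17',230,190,320,280,8,'c_s17')"
```

```text
time_s: 27.3
tool_pos: [571.4, -117.9, 197.3]
eef_rot: [-0.359, 0.621, 0.363, 0.594]
ft_force: [-2.2, 1.0, 2.1]
gripper_width: 28.4
t 27.3 tcp [ 571.4  -117.88  197.27] yaw 151.42 xax [-0.0355 -0.0145 -0.9993] F [-2.18  0.98  2.05] T [0.36  0.963 0.076] w 28.37 j [ 0.14  0.27 -0.25  0.01 -1.09 -0.64]
TCP rel hole form [ -2.13   5.2  117.31] up form [ 0.4493 -0.0242  0.893 ] F form [0.7  2.38 1.94]
```

View pics/c_s17.png

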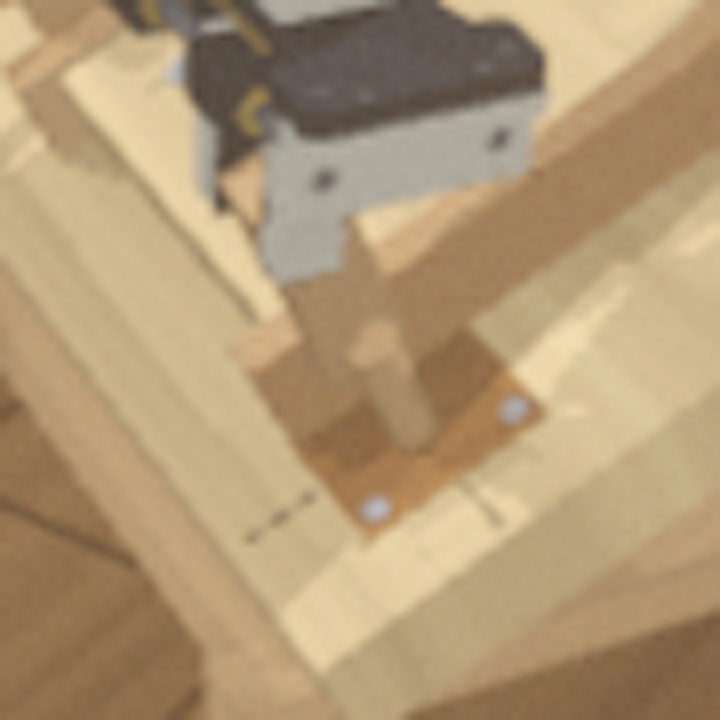

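View pics/c_w17.png

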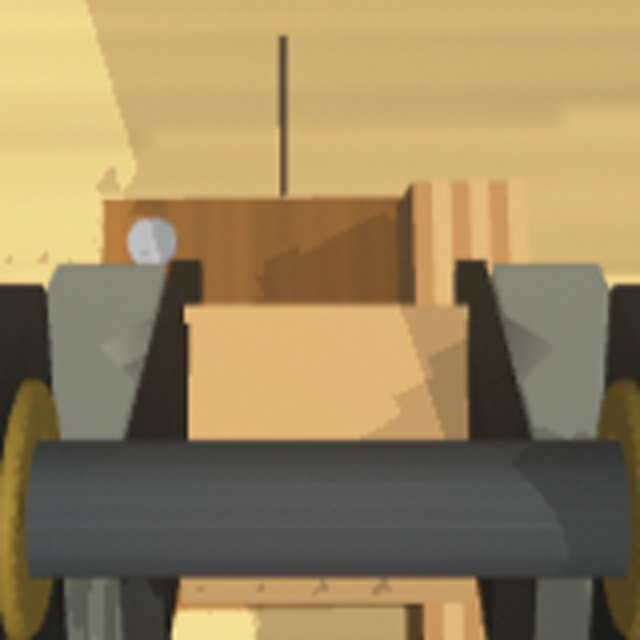

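```bash
python3 -m jog '[{"hand":0,"travel":[0.0008,0.0014,-0.0034],"turn":0},{"hand":0,"travel":[0.0008,0.0014,-0.0034],"turn":0},{"hand":0,"travel":[0.0008,0.0014,-0.0034],"turn":0},{"hand":0,"travel":[0.0008,0.0014,-0.0034],"turn":0},{"hand":0,"travel":[0.0008,0.0014,-0.0034],"turn":0},{"hand":0,"travel":[0,0,0],"turn":0},{"hand":0,"travel":[0,0,0],"turn":0},{"hand":0,"travel":[0,0,0],"turn":0},{"hand":0,"travel":[0,0,0],"turn":0},{"hand":0,"travel":[0,0,0],"turn":0}]'
python3 -c "
from h import *
st();tr()
d=snap('wrist','w18'); crop('w18',200,185,360,345,4,'c_w18')
d=snap('scene','s18'); crop('s18',230,190,320,280,8,'c_s18')"
```

```text
time_s: 28.4
tool_pos: [572.4, -114.3, 186.9]
eef_rot: [-0.36, 0.623, 0.363, 0.593]
ft_force: [-2.5, 0.8, 3.4]
gripper_width: 28.4
t 28.4 tcp [ 572.36 -114.32  186.93] yaw 151.47 xax [-0.0384 -0.0186 -0.9991] F [-2.5   0.79  3.37] T [0.496 1.037 0.059] w 28.4 j [ 0.15  0.28 -0.26  0.01 -1.07 -0.65]
TCP rel hole form [ -3.25   6.07 106.43] up form [ 0.4537 -0.0248  0.8908] F form [0.96 2.57 3.27]
```

View pics/c_s18.png

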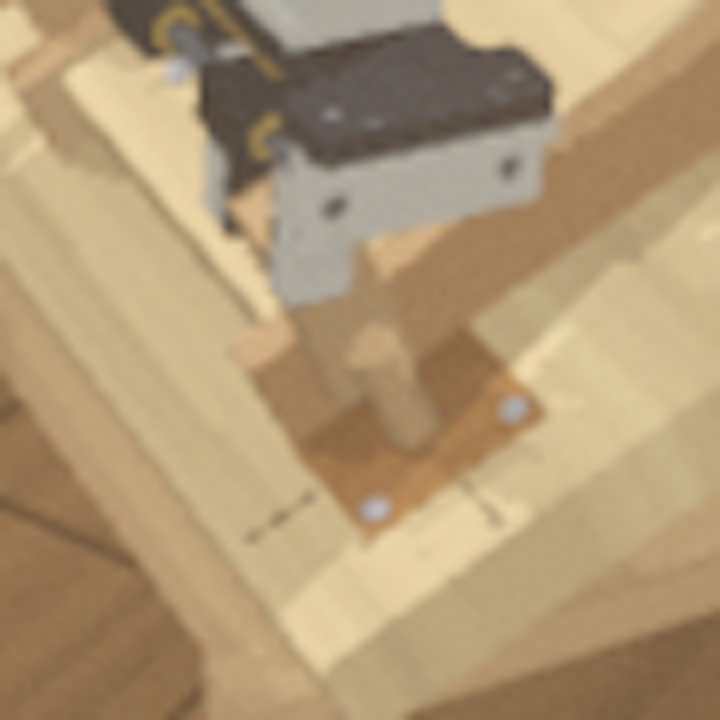

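View pics/c_w18.png

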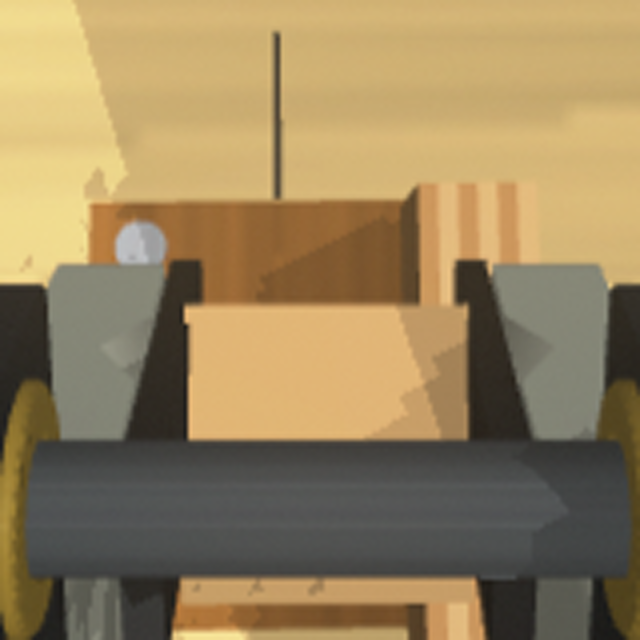

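```bash
python3 -c "
from h import *
d=load('w18')
g=lambda x,y,h:(FR.T@(px2plane(d,200+x/4,185+y/4,HOLE+fz_*h,fz_)-HOLE)).round(2)
print('leg',g(418,190,38.5),g(420,255,38.5),'pencil',g(277,180,-1.5),g(277,40,-1.5))
d=load('w16')
print('w16 leg',g(403,190,38.5),g(405,255,38.5),'pencil',g(290,180,-1.5))
"
python3 -m jog '[{"hand":0,"travel":[0.0008,0.0014,-0.0034],"turn":0},{"hand":0,"travel":[0.0008,0.0014,-0.0034],"turn":0},{"hand":0,"travel":[0.0008,0.0014,-0.0034],"turn":0},{"hand":0,"travel":[0.0008,0.0014,-0.0034],"turn":0},{"hand":0,"travel":[0,0,0],"turn":0},{"hand":0,"travel":[0,0,0],"turn":0},{"hand":0,"travel":[0,0,0],"turn":0},{"hand":0,"travel":[0,0,0],"turn":0},{"hand":0,"travel":[0,0,0],"turn":0},{"hand":0,"travel":[0,0,0],"turn":0}]'
python3 -c "
from h import *
st();tr()
d=snap('wrist','w19'); crop('w19',200,185,360,345,4,'c_w19')
d=snap('scene','s19'); crop('s19',230,190,320,280,8,'c_s19')"
```

```text
leg [-34.04  22.92  38.5 ] [-24.27  23.03  38.5 ] pencil [-40.33   1.32  -1.5 ] [-65.72   1.39  -1.5 ]
w16 leg [-34.    20.26  38.5 ] [-23.3   20.41  38.5 ] pencil [-40.15   1.5   -1.5 ]
time_s: 29.5
tool_pos: [572.8, -112.9, 181.5]
eef_rot: [-0.362, 0.624, 0.362, 0.591]
ft_force: [-2.8, 1.7, 2.6]
gripper_width: 28.5
t 29.5 tcp [ 572.77 -112.9   181.51] yaw 151.53 xax [-0.0406 -0.0242 -0.9989] F [-2.81  1.71  2.64] T [0.781 1.125 0.019] w 28.49 j [ 0.15  0.28 -0.27  0.02 -1.06 -0.66]
TCP rel hole form [ -4.23   6.4  100.9 ] up form [ 0.4591 -0.024   0.8881] F form [1.25 3.29 2.33]
```

View pics/c_s19.png

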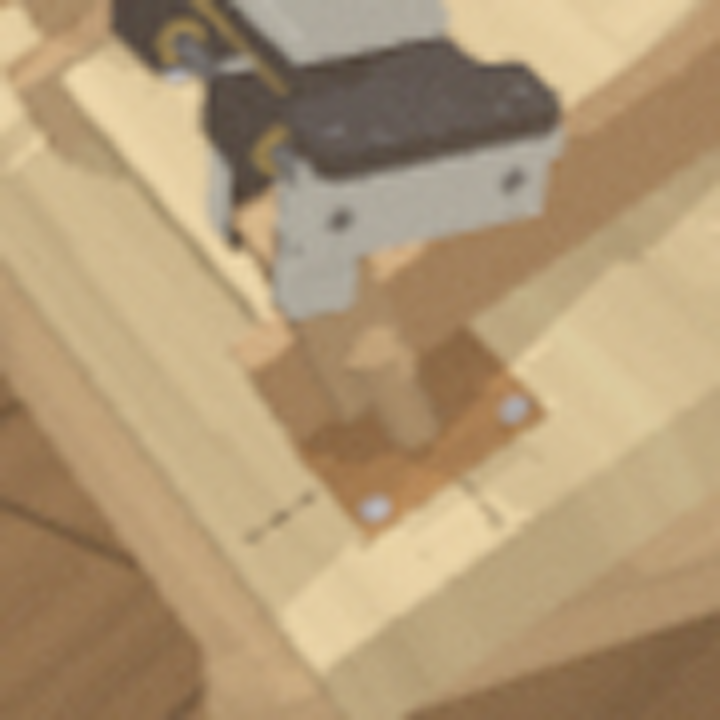

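View pics/c_w19.png

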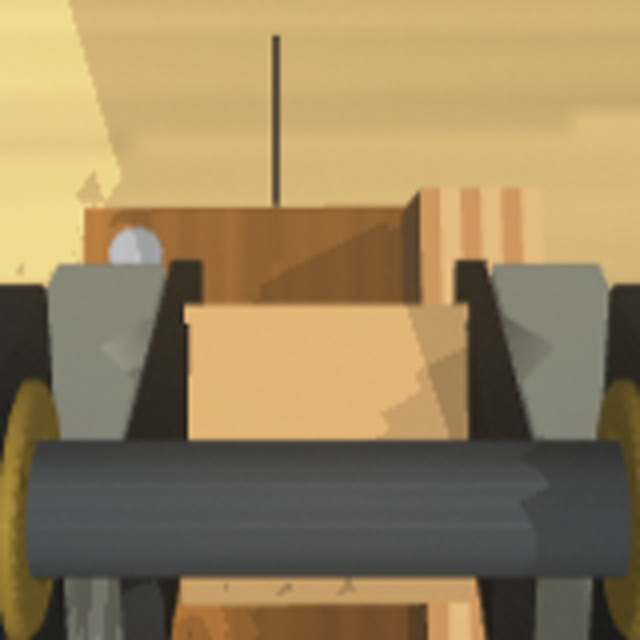

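```bash
python3 -m jog '[{"hand":0.45,"travel":[0,0,0],"turn":0},{"hand":0.5,"travel":[0,0,0],"turn":0},{"hand":0.5,"travel":[0,0,0],"turn":0},{"hand":0.5,"travel":[0,0,0],"turn":0},{"hand":0.5,"travel":[0,0,0],"turn":0},{"hand":0.5,"travel":[-0.002,-0.004,0.01],"turn":0},{"hand":0.5,"travel":[-0.004,-0.008,0.02],"turn":0},{"hand":0.5,"travel":[-0.004,-0.008,0.02],"turn":0},{"hand":0.5,"travel":[0,0,0],"turn":0},{"hand":0.5,"travel":[0,0,0],"turn":0}]'
python3 -c "
from h import *
st();tr()
d=snap('wrist','w20')
d=snap('scene','s20'); crop('s20',230,190,320,280,8,'c_s20')"
```

```text
time_s: 30.6
tool_pos: [566.2, -130.4, 223.7]
eef_rot: [-0.363, 0.623, 0.361, 0.591]
ft_force: [-0.3, -0.1, -0.8]
gripper_width: 44.1
t 30.6 tcp [ 566.17 -130.4   223.66] yaw 151.53 xax [-0.0375 -0.0251 -0.999 ] F [-0.26 -0.11 -0.83] T [ 0.146 -0.059 -0.009] w 44.11 j [ 0.12  0.24 -0.22  0.02 -1.15 -0.63]
TCP rel hole form [ -3.21   3.78 146.93] up form [ 0.4584 -0.0208  0.8885] F form [-0.55  0.17 -0.65]
```

View pics/c_s20.png

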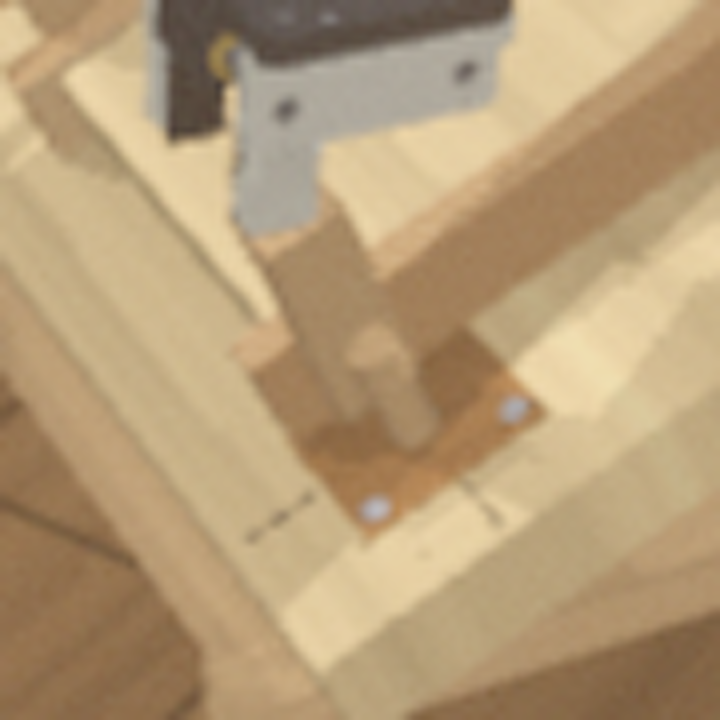

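View pics/w20.png

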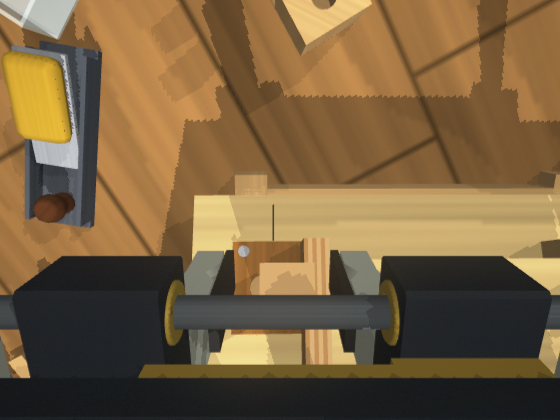

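```bash
python3 -c "
from h import *
d=load('w20'); crop('w20',225,225,345,345,6,'c_w20')
for u,v in [(285,275),(295,285),(280,268)]: print((FR.T@(px2w(d,u,v,r=2)-HOLE)).round(2))
"
```

```text
[-9.21  7.76 99.91]
[-3.92 13.09 99.37]
[-12.92   5.1   99.93]
```

View pics/c_w20.png

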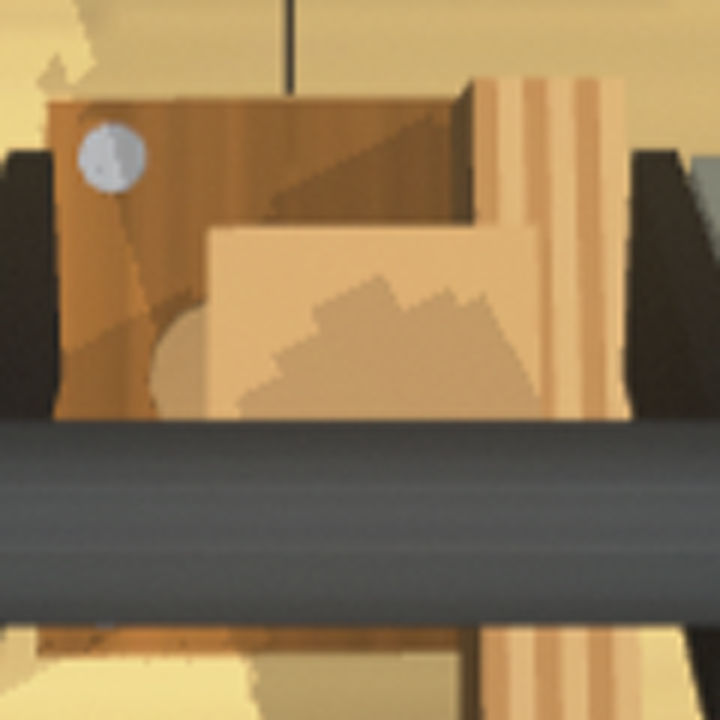

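```bash
python3 -c "
from h import *
d=load('w20')
g=lambda x,y,h:(FR.T@(px2plane(d,225+x/6,225+y/6,HOLE+fz_*h,fz_)-HOLE)).round(2)
print('flat top',g(540,300,101),'slope top',g(206,300,101),'leg',g(472,90,38.5),g(474,200,38.5),'core-side',g(626,90,38.5),'pegL',g(151,375,45),'pencil',g(290,60,-1.5),'legbottom end',g(455,105,0.5),'rear leg',g(480,640,38.5),g(462,660,.5),'wedge top edge',g(300,228,101))
"
```

```text
flat top [ -9.11  23.75 101.  ] slope top [ -9.28  -5.93 101.  ] leg [-33.72  23.01  38.5 ] [-20.82  23.03  38.5 ] core-side [-33.65  41.28  38.5 ] pegL [ -1.19 -14.19  45.  ] pencil [-41.69   1.45  -1.5 ] legbottom end [-35.3   23.72   0.5 ] rear leg [28.57 22.88 38.5 ] [36.36 23.54  0.5 ] wedge top edge [-15.56   2.42 101.  ]
```

```bash
python3 -m jog '[{"hand":0.5,"travel":[-0.004,-0.008,0.03],"turn":0},{"hand":0.5,"travel":[-0.01,-0.02,0.04],"turn":0},{"hand":0.5,"travel":[-0.01,-0.02,0.03],"turn":0},{"hand":0.5,"travel":[-0.01,-0.02,0],"turn":0},{"hand":0.5,"travel":[0,0,0],"turn":0},{"hand":0.5,"travel":[0,0,0],"turn":0},{"hand":0.5,"travel":[0,0,0],"turn":0},{"hand":0.5,"travel":[0,0,0],"turn":0},{"hand":0.5,"travel":[0,0,0],"turn":0},{"hand":0.5,"travel":[0,0,0],"turn":0}]'
python3 -c "
from h import *
st()
d=load('w20')
for u,v in [(253,287),(255,285),(254,290)]: print('pegtop',(FR.T@(px2w(d,u,v,r=1)-HOLE)).round(2))
d=snap('wrist','w21')
d=snap('scene','s21'); crop('s21',220,170,340,290,6,'c_s21')"
```

```text
time_s: 31.7
tool_pos: [536.5, -183.6, 298.0]
eef_rot: [-0.361, 0.626, 0.364, 0.587]
ft_force: [-0.2, -0.1, 0.1]
gripper_width: 43.7
t 31.7 tcp [ 536.47 -183.6   298.  ] yaw 151.71 xax [-0.0504 -0.0248 -0.9984] F [-0.22 -0.09  0.07] T [ 0.079 -0.072  0.035] w 43.73 j [ 0.03  0.18 -0.13  0.02 -1.31 -0.53]
pegtop [ -1.51 -12.29  44.95]
pegtop [ -2.82 -10.95  44.91]
pegtop [  0.48 -11.61  44.78]
```

View pics/c_s21.png

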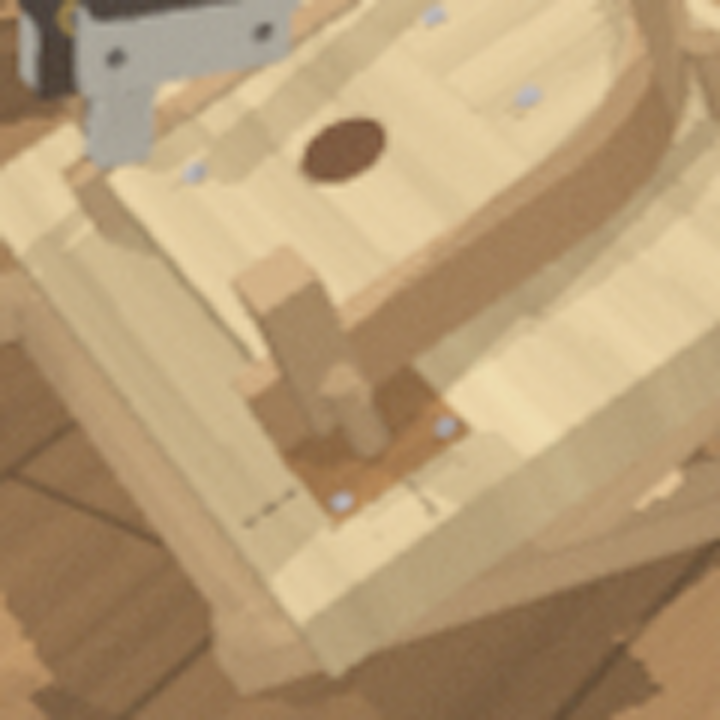

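View pics/w21.png

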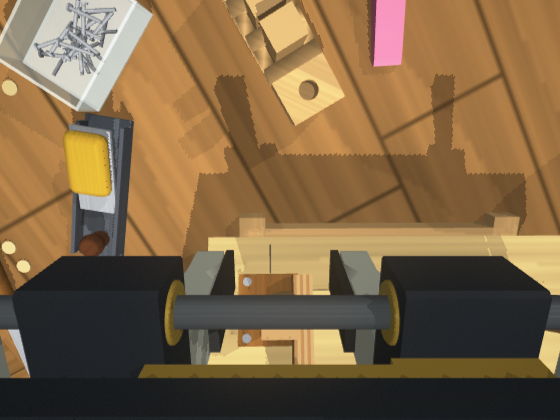

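```bash
python3 -c "
from h import *
st(); print(arm.close_job())"
```

```text
t 31.8 tcp [ 536.45 -183.7   298.14] yaw 151.7 xax [-0.0503 -0.0248 -0.9984] F [-0.38  0.58  0.36] T [ 0.141 -0.121  0.024] w 43.69 j [ 0.03  0.18 -0.13  0.02 -1.31 -0.53]
the job is handed in; nothing more can be done
None
```

I put the loose peg fully into the pad's hole, drove the thick wedge in thin end down between peg and leg, and handed the job in at 31.8 s. The leg now lies against the form.

**How it was done:** The tool could not tilt, so I pivoted each piece 25° in the jaws against its holder hole or slot before carrying it over. I found the hole about 1.5 mm in −y from the pencilled mark. That made the gap too wide for the mid wedge, so I chose the thick one.

**Last checks, from the wrist camera:**
- **Peg:** its top stands 44.9 mm above the pad, which means it is fully home. It leans about 5 mm away from the leg.
- **Leg:** its outer face measured 23.0 mm from the hole's centre near the end and 22.9 mm further up, so it is shut.
- **Wedge:** its tip is roughly 5–12 mm above the pad, and it stayed put when I let go. In the scene view it looks square to the board.
- **Bystanders:** I saw the tub and plane in the late wrist pictures with no sign of movement. The drill was never approached, and I did not check it at the end.

**What failed or disagreed:**
- The first two presses of the peg missed the hole. The tool and camera calibration disagreed by about 1.6 mm in y and up to 3 mm in x, which I corrected by sight.
- The wedge tip height came out at 5–7 mm from depth and arm position, but about 12 mm worked out from the gap. All of these are within the 26 mm limit.
- After releasing the wedge I did not press it again from above. I took it as tight from the peg's lean, the shut leg and the resistance during the last push, and did not measure a force directly.

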